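# Turn the oiled soap board over onto the drying rack

### The job

The slatted wooden soap board has fresh oil on its top, so the gripper must never touch it: slide the steel turner into the gap under it, lift it off the bench on the blade, and with a quick turn of the wrist flip it over onto the wire drying rack, low down so that it is not dropped or thrown. The board must end lying flat on the rack, oiled side down and runners up, wholly supported by the rack. Then lay the turner back on the bench, blade flat on the bench top and clear of the rack, let go, and leave everything else where it stands.

Things in the scene. Friction and masses are not known exactly. Their poses are not given: they have to be found in the camera images.
- board: Loose slatted board, brown wood, 120 (x) x 110 (y) x 22 mm, 80-145 g: 8 mm slats (top oiled) on two runners 13 mm wide, 14 mm high along the two sides y = +-48. Between the runners a straight tunnel along x under the slats, 84 wide, 14 high, open at both ends. Origin: centre of underside (runner feet), z up through the slats. Starts on its runners, x roughly away from the robot (within 0.3 rad).
- turner: Loose steel turner (spatula), ~230 g. Flat blade 110 (x) x 62 (y) x 3 mm; origin: centre of blade underside, x to the blade tip, z up. Thin neck from the rear edge, then a straight OCTAGONAL handle from (-92,0,50) to (-205,0,90) mm, 24 mm across flats; flats face up, sideways and at 45 deg between. Stands by itself, blade flat on the bench, handle free in the air towards the robot.
- turner_grip (a point): Grip point on the axis of the turner's handle: (-139, 0, 66.6) mm in the turner's frame, same axes as the turner (the handle's axis slopes 19.5 deg there). Because the handle is octagonal it can be gripped firmly with the fingers leaning 0, 45 or 90 deg sideways about it.
- rack: Fixed steel wire rack on the bench, 182 (x) x 202 (y) mm, top of the wires 24 mm above the bench. Nine wires (6 mm thick, 20 mm apart) run along its y axis. Origin: centre of its footprint at bench height, z up, x pointing roughly away from the robot (within 0.25 rad).
- rack_top (a point): Centre of the rack's upper surface, 24 mm above rack, same axes.
- oil_bottle: Bystander: amber bottle with a black cap, 56 mm diameter, 130 mm tall, stands upright. Origin: centre of its underside.
- comb_a: Bystander: orange clipper guard comb, 60 x 44 x 22 mm. Origin: centre of its underside.
- comb_b: Bystander: second orange guard comb, 60 x 44 x 22 mm. Origin: centre of its underside.
- wax_tin: Bystander: round metal tin, 56 mm diameter, 34 mm tall. Origin: centre of its underside.
- clipper: Bystander: chrome hair clipper lying at the far side, 170 x 45 x 40 mm, long axis x. Origin: under its middle.
- mirror: Bystander: hand mirror with grey frame lying face up at the far side, 222 x 110 x 13 mm, long axis x, handle towards its -x. Origin: where handle and frame meet, underside.
- brush: Bystander: flat brush lying at the far side, 185 x 50 x 16 mm, long axis x (from x = -105 to 80 mm). Origin on its underside.
Mind the look-alikes: they are no part of the job. There is more than one size of the board; the one meant has the size given above.

How it is judged:
By the outcome, as a careful person would: the job done as asked, in the order asked, and still so for the second after the job is handed in, with the robot touching nothing.
It also fails if it takes over 64 s, if anything falls off the work surface, if the arm or the gripper's body presses on something with over 40 N, if the wrist force passes 120 N, or if a joint passes its speed limit or range.

### The arm

A 6-joint arm with a two-finger parallel gripper is mounted at the origin on the work surface. World frame = base frame: x ahead of the robot, y to its left, z up, the work surface at z = 0. Lengths are in mm, angles in rad, forces in N, time in s.
With the tool pointing down it reaches from about 150 to 775 mm from the base axis. Payload 6.1 kg.
Tool frame: the origin (TCP) lies midway between the tips of the shut fingers; the grasp point (between the pads) lies 19 mm behind it; z points along the fingers, y is the line along which they close (so a half turn about z gives the same grasp; the last joint's range is limited). The gripper opens to 85 mm and grips with 20 to 120 N. Pads are 22 mm wide; open, the fingers measure 114 mm over their backs; the gripper's body (76 mm by 85 mm) begins 54 mm behind the grasp point. The pads swing forward as they close: fully open they stand 13 mm farther back than shut.
Start: joints at [-1.155, 0.126, -0.04, 1.405, 0, 1.571], TCP at [212.051, -480.253, 231.295] pointing down, gripper open.
Joint ranges: [-2.72, 2.72], [-0.95, 1.95], [-1.27, 1.35], [-1.78, 2.02], [-1.46, 1.47], [-3.14, 3.14]. Speed limits (rad/s): [2.39, 2.39, 3.01, 3.14, 3.14, 3.14].

### API

Orientations are given as [roll, pitch, yaw] about the fixed x, y, z axes, in that order (R = Rz(yaw) Ry(pitch) Rx(roll)).
In Python, from rig import r gives the robot as it stands.
- The arm moves only by the tool move_arm, never from a script. Its argument "steps" is text: rows parted by semicolons, each of 7 numbers parted by spaces: the shift along the tool's x, y, z in cm, then the turn, a rotation vector about the tool's x, y, z in rad, then the finger opening in cm, from 0 to 8.54. In form: dx dy dz ax ay az fingers; .... A call has 1 to 5 rows; each row is the pose to reach, as a shift and turn from the pose commanded when the call began, along the tool's axes at that moment; what a row does not reach only later rows make up. A row lasts 1/8 s, in which the tool goes at most 62.5 mm and 10.7 degrees, less where a joint would pass 70% of its speed; a pose out of reach is approached as far as the arm can. A call with a gripper value outside its range is refused whole. The fingers move at their own pace and stop on an object; "force" is the grip in N (left out, the last holds). Time passes only in rows, so rows that repeat a pose let the fingers close. It gives the time, the measured TCP pose, the force, the opening and the grip force at its end, in the units of the state.
- r.read_state(): the state, without advancing time (a new reading comes with each control period).
- r.camera(name): name is "scene" or "top"; returns a dict with "color" (480x640x3 uint8, red, green, blue), "mtx" (3x3 intrinsics, pixels), "k1" (the pictures are not rectified: a ray, as slopes to the right and down, at radius r is drawn at 1 + k1 r^2 times it, then the intrinsics apply), "position" and "rotation" of the camera in the world. Camera axes: x right, y down, z forward; pixel columns grow to the right and rows downward; lengths in mm; the calibration is good to about 2 mm. A picture is of the moment at which its call begins. There is no depth.
- r.sign_off(): hands the job in; it is judged then, once.
The state is a dict: "t": time; "joint_pos": joint angles; "joint_vel": joint speeds; "effort": joint torques, N m; "eef_pos": TCP position; "tool_rot": TCP orientation; "contact_force": force on the tool from outside, world axes, zero at the start; "ft_torque": the same for the moment, N m; "width": finger opening in mm; "gripper_force": force on a finger pad.
Only numpy, scipy, OpenCV 4.12 (cv2) and the standard library are available. Lean on these libraries where they do the work, as an engineer would, in place of code of your own. Each camera call takes 0.05 s, during which the arm holds its last target. There are 200 camera calls.

## Working session

There is one attempt and no reset: what is moved stays moved. The work goes in short steps, Python scripts to look and compute and a tool call to move; the robot and the scene stay as the last step left them, time stands still between calls to the robot, and variables do not carry over. Pictures are saved under pics/ and viewed, at most 10 in all, crops included, and the job is handed in when it is done.

Besides the shell and the picture viewer there is one more tool, called after "Emit:" as name(argument=value, ...) on one line, values as JSON. move_arm: Moves the arm, as the interface text tells. Its arguments: {"type":"object","properties":{"steps":{"type":"string"},"force":{"type":"number"}},"required":["steps"]}

```bash
ls; mkdir -p pics; python3 - <<'E'
from rig import r
import cv2,numpy as np,pickle
d={}
for n in("scene","top"):
    c=r.camera(n);d[n]=c
    cv2.imwrite(f"pics/{n}0.png",c["color"][:,:,::-1]);print(n,c["mtx"].tolist(),c["k1"],c["position"],np.round(c["rotation"],3).tolist())
pickle.dump(d,open("cam0.pkl","wb"))
print(r.read_state())
E
```

```text
pics
scene [[464.3332552423122, 0.0, 316.7852477938442], [0.0, 464.3332552423122, 244.83013698838997], [0.0, 0.0, 1.0]] -0.07544568879142141 [1325.80501278  -45.10021124  953.13602017] [-2.382, 0.009, 1.561]
top [[537.9095394574232, 0.0, 313.5100907939637], [0.0, 537.9095394574232, 236.79845024328682], [0.0, 0.0, 1.0]] 0.02862626832409619 [ 397.27998256  -48.27694611 1281.25613675] [-3.032, 0.017, -1.585]
{'t': 0.1, 'joint_pos': array([-1.15502818e+00,  1.26309984e-01, -4.05033077e-02,  1.40535808e+00,
        2.00384320e-05,  1.57081128e+00]), 'joint_vel': array([-0.00014779,  0.00066895,  0.00251285, -0.00041505,  0.00087215,
       -0.00197911]), 'effort': array([ 1.78392296e-03, -4.36909461e+01,  3.53603876e+01,  1.36933231e-02,
        6.93321454e-05, -3.14732858e-06]), 'eef_pos': array([ 211.90789642, -479.95108429,  230.61309775]), 'tool_rot': array([-3.14021761e+00, -2.00178497e-05,  4.15753165e-01]), 'contact_force': array([0.05363977, 0.18702688, 0.5161173 ]), 'ft_torque': array([ 0.01468346, -0.05087575,  0.00175595]), 'gripper_force': 0.0, 'width': 85.45073277434895}
```

View pics/scene0.png

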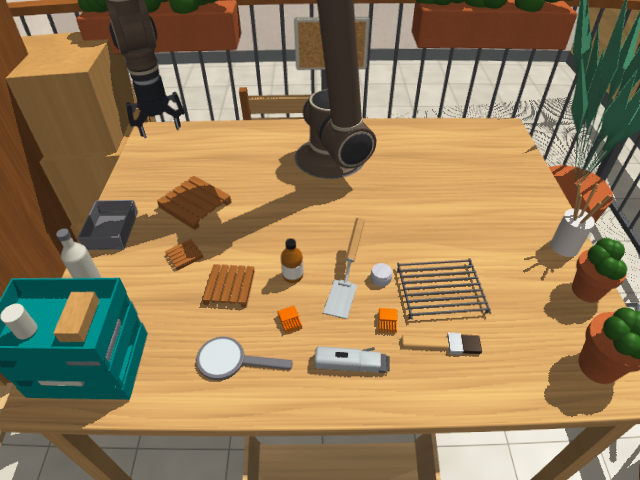

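View pics/top0.png

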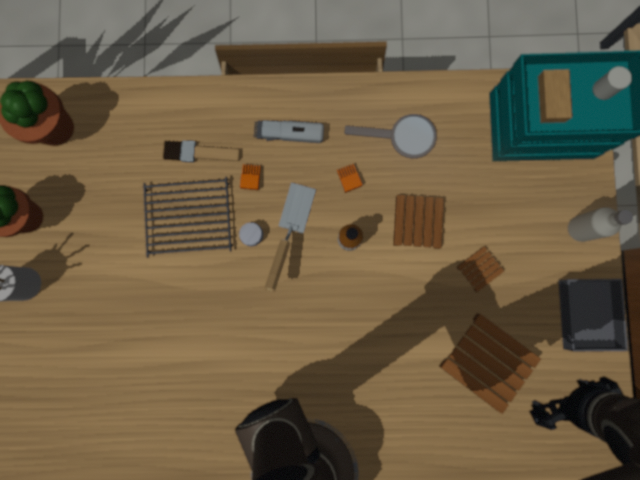

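Candidates for the board in the top view: large slatted board (490,362), medium (419,220), small (481,268). The medium one, at about 50 px ≈ 119 mm, fits the description. The turner is at (297,208) with its handle to (272,285), and the rack is at (190,216). I'll check that choice in a close crop and measure.

```bash
cat > h.py <<'E'
import cv2,numpy as np,pickle
from scipy.spatial.transform import Rotation as R
def rays(c,px):
    px=np.atleast_2d(np.float64(px)); K=c["mtx"]
    d=np.c_[(px[:,0]-K[0,2])/K[0,0],(px[:,1]-K[1,2])/K[1,1]]
    u=d.copy()
    for _ in range(8): u=d/(1+c["k1"]*(u**2).sum(1))[:,None]
    rot=np.asarray(c["rotation"]); M=rot if rot.ndim==2 else R.from_euler('xyz',rot).as_matrix()
    v=np.c_[u,np.ones(len(u))]@M.T
    return np.asarray(c["position"]),v
def plane(c,px,z):
    p,v=rays(c,px); return (p+v*((z-p[2])/v[:,2])[:,None])
def proj(c,P):
    rot=np.asarray(c["rotation"]); M=rot if rot.ndim==2 else R.from_euler('xyz',rot).as_matrix()
    q=(np.atleast_2d(P)-c["position"])@M; u=q[:,:2]/q[:,2:]; u=u*(1+c["k1"]*(u**2).sum(1))[:,None]
    return u*c["mtx"][0,0]+c["mtx"][:2,2]
def tri(c1,a,c2,b):
    p,v=rays(c1,a);q,w=rays(c2,b);v=v[0]/np.linalg.norm(v[0]);w=w[0]/np.linalg.norm(w[0])
    s=np.linalg.lstsq(np.c_[v,-w],q-p,rcond=None)[0]; A=p+s[0]*v;B=q+s[1]*w
    return (A+B)/2,np.linalg.norm(A-B)
E
python3 - <<'E'
from h import *
d=pickle.load(open("cam0.pkl","rb"))
T,S=d["top"],d["scene"]
print(proj(T,[0,0,0]),proj(S,[0,0,0]))
def crop(c,x,y,w,h,k): return cv2.resize(c["color"][y:y+h,x:x+w,::-1],None,fx=k,fy=k,interpolation=cv2.INTER_CUBIC)
a=crop(S,190,215,100,100,4);b=crop(T,370,170,100,100,4)
e=crop(S,310,205,100,120,2.5);e=crop(S,310,210,200,115,4);
f=crop(T,130,160,200,150,4)
cv2.imwrite("pics/c1.png",np.hstack([a,b])); cv2.imwrite("pics/c3.png",f);cv2.imwrite("pics/c2.png",e)
E
```

```text
[[304.23494373 472.56107184]] [[328.69413012 156.7075904 ]]
```

View pics/c1.png

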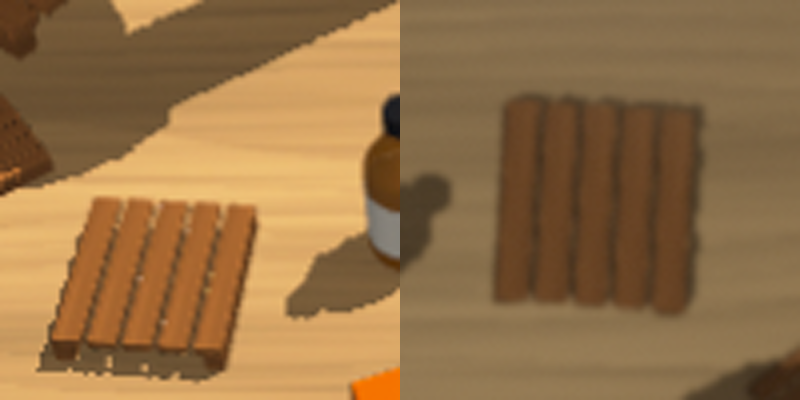

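View pics/c2.png

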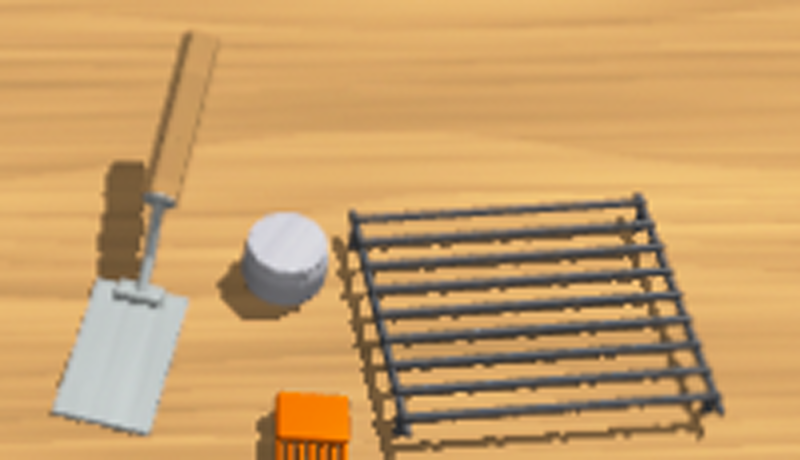

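View pics/c3.png

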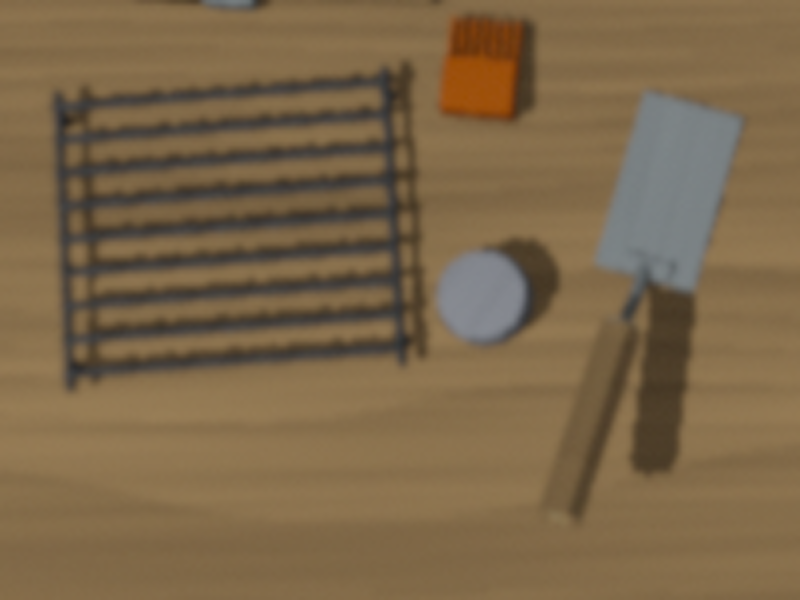

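The crops confirm it: c1 shows the medium board with slats along x and the tunnel visible at its far end. c2 and c3 show the turner blade and handle and the nine rack wires. I'll triangulate the corners from both views.

```bash
python3 - <<'E'
from h import *
d=pickle.load(open("cam0.pkl","rb"));T,S=d["top"],d["scene"]
np.set_printoptions(precision=1,suppress=True)
P={"board":([(396.2,194.3),(445.5,196.5),(442.5,248),(393.5,245.5)],[(246,302.5),(203,301),(213.3,264.5),(254,266.8)],22),
"blade":([(292.5,182.5),(315.8,189.5),(303.5,233),(279.2,226)],[(347.5,318.8),(322.5,313),(334.3,280),(357,284.3)],3),
"rack":([(144.5,186.5),(227,180),(230.8,246.5),(147.5,252.2)],[(489.5,310),(410.5,313.5),(398,264.2),(470.2,260.2)],24),
"handle":([(270.5,289.2),(285.5,240.5)],[(360.8,219),(350,259.2)],60)}
for n,(a,b,z) in P.items():
    X=[tri(T,p,S,q) for p,q in zip(a,b)]
    print(n);[print("  ",x,"gap %.1f"%g) for x,g in X]
    A=np.array([x for x,g in X]); print("  tri mean",A.mean(0))
    if len(a)==4:
        for c,px in((T,a),(S,b)):
            Q=plane(c,px,z); f=(Q[0]+Q[1]-Q[2]-Q[3])/2; l=(Q[0]+Q[3]-Q[1]-Q[2])/2
            print("  plane",Q.mean(0),"yaw",np.arctan2(f[1],f[0]),np.arctan2(-l[0],l[1]),"size",np.linalg.norm(f),np.linalg.norm(l))
# bystanders in top
for n,p,z in(("bottle",(350,232),130),("tin",(250.5,233),34),("comb",(251,177),22),("comb2",(349,178),22)):print(n,plane(T,[p],z)[0])
E
```

```text
board
   [ 634.9 -224.9   21. ] gap 3.4
   [ 627.3 -337.7   19.3] gap 10.1
   [ 505.5 -327.5   18.7] gap 7.0
   [ 513.6 -215.4   16.3] gap 3.4
  tri mean [ 570.3 -276.4   18.8]
  plane [ 570.2 -278.8   22. ] yaw -0.09017487544452821 -0.06560241152379953 size 122.25059167170357 115.03812500022893
  plane [ 573.2 -272.5   22. ] yaw -0.07968728297910134 -0.0718181028750294 size 119.37737090105875 109.65680094292118
blade
   [672.7  24.1  -0.4] gap 7.9
   [654.3 -34.6  -0.3] gap 2.9
   [548.9  -2.6  -0.6] gap 4.8
   [566.5  55.8   2. ] gap 5.4
  tri mean [610.6  10.7   0.2]
  plane [610.   8.   3.] yaw -0.29486812387061817 -0.30576789318871544 size 110.14852046545968 59.875615032780935
  plane [612.6  13.2   3. ] yaw -0.29066866422793003 -0.2752121071175133 size 110.94825812023824 62.24859744913171
rack
   [665.8 376.9  16. ] gap 5.1
   [676.5 177.6  23.3] gap 4.8
   [517.  167.9  22.7] gap 4.2
   [506.9 364.4  22.8] gap 4.8
  tri mean [591.6 271.7  21.2]
  plane [590.7 268.4  24. ] yaw 0.06164666303359282 0.057948510821748574 size 158.53552749765853 196.53852960941566
  plane [593.4 273.   24. ] yaw 0.061090396820326964 0.04110406820263455 size 161.56304892487677 196.64984272460092
handle
   [414.6  70.3  92.6] gap 8.3
   [525.7  37.5  55.1] gap 5.6
  tri mean [470.1  53.9  73.9]
bottle [ 533.9 -109.6  130. ]
tin [546.8 117.8  34. ]
comb [682.8 118.   22. ]
comb2 [ 676.2 -115.7   22. ]
```

```bash
cat >> h.py <<'E'
def H(p,rot): M=np.eye(4);M[:3,:3]=rot.as_matrix();M[:3,3]=p;return M
def turner(x,y,z,yaw,pitch=0,roll=0): # blade-underside centre pose; roll about own x after pitch/yaw
    return H([x,y,z],R.from_euler('ZYX',[yaw,pitch,roll]))
def tcp_in_turner(lean,s=1,depth=19,grip=(-139,0,66.6)):
    h=np.array([113,0,-40])/np.hypot(113,40); z=np.array([-40,0,-113])/np.hypot(113,40)
    L=R.from_rotvec(h*lean); z=L.apply(z); x=s*h; y=np.cross(z,x)
    M=np.eye(4);M[:3,:3]=np.c_[x,y,z];M[:3,3]=np.array(grip)+depth*z;return M
def cur(st): return H(st["eef_pos"],R.from_euler('xyz',st["tool_rot"]))
def rel(A,B):
    D=np.linalg.inv(A)@B
    return np.r_[D[:3,3]/10,R.from_matrix(D[:3,:3]).as_rotvec()]
def rpy(M): return np.r_[M[:3,3],R.from_matrix(M[:3,:3]).as_euler('xyz')]
np.set_printoptions(precision=3,suppress=True)
E
python3 - <<'E'
from h import *
from rig import r
C=cur(r.read_state())
T=turner(611,10.5,0,-.292)
for s in(1,-1):
  for lean in(-np.pi/4,np.pi/4):
    G=T@tcp_in_turner(lean,s); P=G.copy();P[:3,3]-=130*G[:3,2]
    print(s,lean,rpy(P),G[:3,2],rel(C,P))
E
```

```text
1 -0.7853981633974483 [525.561 118.14  140.59    2.356   0.34   -0.292] [-0.43  -0.609 -0.667] [ 52.849 -42.034   9.061  -0.626  -0.579   0.532]
1 0.7853981633974483 [480.372 -32.192 140.59   -2.356   0.34   -0.292] [-0.022  0.745 -0.667] [ 42.643 -30.106   9.045   0.864  -0.033   0.798]
-1 -0.7853981633974483 [525.561 118.14  140.59   -2.356  -0.34    2.85 ] [-0.43  -0.609 -0.667] [ 52.849 -42.034   9.061   0.753  -0.815  -2.38 ]
-1 0.7853981633974483 [480.372 -32.192 140.59    2.356  -0.34    2.85 ] [-0.022  0.745 -0.667] [ 42.643 -30.106   9.045   0.04    1.042  -2.128]
```

Emit:
move_arm(steps="0 0 0 0 0 0.18 8.5; 0 0 0 0 0 0.36 8.5")

```text
t: 0.35
eef_pos: [212.0, -480.0, 230.8]
tool_rot: [-3.141, 0.0, 0.05]
contact_force: [0.5, 0.8, 0.0]
width: 84.7
gripper_force: 0.0
```

```bash
python3 - <<'E'
from rig import r
s=r.read_state();print(s["joint_pos"],s["eef_pos"],s["tool_rot"])
E
```

```text
[-1.15496747e+00  1.26169348e-01 -4.02225681e-02  1.40538138e+00
 -3.96463026e-05  1.93672843e+00] [ 211.96162269 -480.03755961  230.8154371 ] [-3.14069456e+00  3.86599387e-04  4.98969477e-02]
```

```bash
python3 - <<'E'
from h import *
from rig import r
C=cur(r.read_state())
T=turner(611,10.5,0,-.292)
G=T@tcp_in_turner(0,-1); P=G.copy();P[:3,3]-=130*G[:3,2]
print(rpy(P),rel(C,P))
E
```

```text
[513.356  39.851 171.238   3.142  -0.34    2.85 ] [ 32.697 -50.416   5.99    0.474   0.081  -2.763]
```

Emit:
move_arm(steps="32.7 -50.4 2 0.47 0.08 -2.76 8.5;32.7 -50.4 2 0.47 0.08 -2.76 8.5;32.7 -50.4 2 0.47 0.08 -2.76 8.5;32.7 -50.4 2 0.47 0.08 -2.76 8.5;32.7 -50.4 2 0.47 0.08 -2.76 8.5")

```text
t: 0.98
eef_pos: [367.7, -207.4, 220.7]
tool_rot: [-3.016, -0.091, 0.981]
contact_force: [1.0, -1.2, 0.6]
width: 85.3
gripper_force: 0.0
```

```bash
cat > now.py <<'E'
from h import *
from rig import r
import json
s=r.read_state();print(s["t"],s["joint_pos"],s["eef_pos"],s["tool_rot"],s["width"])
open("log.txt","a").write(json.dumps([list(s["joint_pos"]),list(s["eef_pos"]),list(s["tool_rot"])])+"\n")
E
cat > a.py <<'E'
from now import *
C=cur(s)
T=turner(611,10.5,0,-.292)
for l in(0,-np.pi/4):
    G=T@tcp_in_turner(l,-1); P=G.copy();P[:3,3]-=130*G[:3,2]
    print(l,rpy(P),rel(C,P))
E
python3 a.py
```

```text
0.975 [-0.578  0.034 -0.173  1.488  0.092  1.571] [ 367.653 -207.382  220.66 ] [-3.016 -0.091  0.981] 85.28550801335294
0 [513.356  39.851 171.238   3.142  -0.34    2.85 ] [28.079 -0.679  7.684  0.313  0.057 -1.828]
-0.7853981633974483 [525.561 118.14  140.59   -2.356  -0.34    2.85 ] [34.955 -3.528 11.78   0.856 -0.674 -1.783]
```

Emit:
move_arm(steps="34 -3.5 8 0.85 -0.67 -1.78 8.5;34 -3.5 8 0.85 -0.67 -1.78 8.5;34 -3.5 8 0.85 -0.67 -1.78 8.5;34 -3.5 8 0.85 -0.67 -1.78 8.5;34 -3.5 8 0.85 -0.67 -1.78 8.5")

```text
t: 1.6
eef_pos: [507.4, 69.5, 181.2]
tool_rot: [-2.665, -0.036, 1.832]
contact_force: [1.7, -0.6, 0.6]
width: 85.3
gripper_force: 0.0
```

```bash
python3 a.py
```

```text
1.6 [ 0.148  0.509  0.263  1.803 -0.02   1.453] [507.36   69.522 181.196] [-2.665 -0.036  1.832] 85.25120116078587
0 [513.356  39.851 171.238   3.142  -0.34    2.85 ] [-3.055  0.241  0.873 -0.242  0.033 -1.041]
-0.7853981633974483 [525.561 118.14  140.59   -2.356  -0.34    2.85 ] [ 4.078  4.61   2.359  0.471 -0.371 -0.982]
```

Emit:
move_arm(steps="4.1 4.6 2.4 0.47 -0.37 -0.98 8.5;4.1 4.6 2.4 0.47 -0.37 -0.98 8.5;4.1 4.6 2.4 0.47 -0.37 -0.98 8.5;4.1 4.6 2.4 0.47 -0.37 -0.98 8.5;4.1 4.6 2.4 0.47 -0.37 -0.98 8.5")

```text
t: 2.22
eef_pos: [525.0, 116.6, 139.9]
tool_rot: [-2.387, -0.265, 2.662]
contact_force: [0.7, 0.4, 0.0]
width: 85.1
gripper_force: 0.0
```

```bash
python3 a.py; cat > fit.py <<'E'
from h import *
import json
from scipy.optimize import least_squares
D=[json.loads(l) for l in open("log.txt")]
D.append([[-1.155,.12631,-.0405,1.40536,0,1.5708],[211.91,-479.95,230.61],[-3.1402,0,.41575]])
def fk(q,p):
    h,a,L1,L2,e,dw,Lt=p   # base height, shoulder offset, upper, forearm, forearm perp offset, j4->j5 along tool, j5->tcp
    P=q[1]-q[2]
    z0=R.from_euler('z',q[0])
    def up(ang): return R.from_euler('y',ang)
    pos=np.array([a,0,h])+up(q[1]).apply([0,0,L1])+up(P).apply([L2,0,e])
    W=z0*up(P+q[3]); pos=z0.apply(pos)
    W5=W*R.from_euler('z',SG*q[4])   # frame: x=tool dir, y=left, z
    d=W.apply([dw,0,0])+W5.apply([Lt,0,0])
    M=np.eye(4); zt=W5.apply([1,0,0]); 
    # tool x at q6=0: -(W z)... solved: yaw=j1+pi-j6 when pointing down
    x0=-W5.apply([0,0,1]); x=R.from_rotvec(zt*q[5]).apply(x0)
    M[:3,:3]=np.c_[x,np.cross(zt,x),zt];M[:3,3]=pos+d;return M
SG=1
if __name__=="__main__":
  for SG in(1,-1):
    f=lambda p:np.concatenate([fk(d[0],p)[:3,3]-d[1] for d in D])
    o=least_squares(f,[150,0,350,350,0,50,200],x_scale=100)
    print(SG,o.x,np.abs(o.fun).max(),[np.round((R.from_matrix(fk(d[0],o.x)[:3,:3]).inv()*R.from_euler('xyz',d[2])).magnitude(),3) for d in D])
E
python3 fit.py
```

```text
2.225 [ 0.384  0.765  0.437  1.985 -0.305  0.877] [525.009 116.574 139.867] [-2.387 -0.265  2.662] 85.12234928971154
0 [513.356  39.851 171.238   3.142  -0.34    2.85 ] [-1.597 -7.874  2.347 -0.696  0.004 -0.198]
-0.7853981633974483 [525.561 118.14  140.59   -2.356  -0.34    2.85 ] [ 0.041  0.076 -0.159  0.087 -0.071 -0.181]
1 [143.523   0.033 530.996 451.373  79.662 147.788 295.5  ] 0.005903707714139728 [np.float64(0.0), np.float64(0.0), np.float64(0.0), np.float64(0.0)]
-1 [-159.906   60.308  568.205  328.78   418.128  827.644 -294.318] 7.119742143097682 [np.float64(0.184), np.float64(0.04), np.float64(0.609), np.float64(0.0)]
```

```bash
cat > ik.py <<'E'
from fit import *
p=np.array([143.523,.033,530.996,451.373,79.662,147.788,295.5])
lo=np.array([-2.72,-.95,-1.27,-1.78,-1.46,-3.14])+.01;hi=np.array([2.72,1.95,1.35,2.02,1.47,3.14])-.01
def err(q,G):
    M=fk(q,p);return np.r_[(M[:3,3]-G[:3,3])/100,R.from_matrix(M[:3,:3].T@G[:3,:3]).as_rotvec()*3]
rng=np.random.default_rng(0)
def ik(G,q0,n=1):
    best=None
    for k in range(n):
        s=np.clip(q0,lo+.01,hi-.01) if k==0 else rng.uniform(lo,hi)
        o=least_squares(err,s,args=(G,),bounds=(lo,hi))
        if best is None or o.cost<best.cost:best=o
        if best.cost<1e-8:break
    return best.x,np.linalg.norm(best.fun)
def flip(side,phi,hy,hx,yaw,pitch=0,c=6,zmin=0):
    # side=+1: roll +phi (lands to -y); -1: roll -phi. hy=hinge line y at blade-centre, blade centre x=hx
    lowz=min(-66*np.sin(phi)-11*np.cos(phi),-66*np.sin(phi)+11*np.cos(phi)) if phi<np.pi/2+.01 else -66*np.sin(phi)+11*np.cos(phi)
    z=max(24+c-lowz,zmin)
    # board slat corner (-66,11): y offset in rolled frame
    yo=-66*np.cos(phi)-11*np.sin(phi)
    n=np.array([-np.sin(yaw),np.cos(yaw)])
    xy=np.array([hx,hy])-side*yo*n
    return turner(xy[0],xy[1],z,yaw,pitch,side*phi)
E
cat > s.py <<'E'
from ik import *
for side in(1,-1):
  for lean in(-45,45,-90,90):
   for yaw in(-.5,-.25,0,.25,.5):
    for pitch in(0,.2):
     q=np.array([.5,.6,.3,1.6,0,.4]);out=[];qs=[]
     for i,ph in enumerate(np.radians([0,20,40,60,80,90,100,110,120])):
        G=flip(side,ph,271+side*55,592,yaw,pitch,zmin=100 if ph>1.6 else 0)@tcp_in_turner(np.radians(lean),-1)
        q,e=ik(G,q,8 if i==0 else 1);out.append(e);qs.append(q)
     dq=np.abs(np.diff(qs,axis=0)).max(0)
     if max(out)<.3: print(side,lean,yaw,pitch,np.array(out),"dq",dq)
E
time python3 s.py
```

```text
1 -45 0 0 [0.128 0.    0.    0.    0.    0.    0.    0.    0.   ] dq [0.193 0.24  0.273 0.277 0.305 0.315]
1 -45 0.25 0 [0. 0. 0. 0. 0. 0. 0. 0. 0.] dq [0.198 0.228 0.18  0.241 0.291 0.298]
1 -45 0.25 0.2 [0.198 0.    0.    0.    0.    0.    0.    0.    0.   ] dq [0.179 0.148 0.155 0.162 0.262 0.268]
1 -45 0.5 0 [0. 0. 0. 0. 0. 0. 0. 0. 0.] dq [0.204 0.179 0.079 0.167 0.288 0.32 ]
1 -45 0.5 0.2 [0.    0.    0.    0.    0.    0.    0.    0.001 0.252] dq [0.185 0.14  0.077 0.124 0.259 0.281]
-1 45 0.25 0 [0.    0.    0.    0.    0.    0.    0.    0.    0.049] dq [0.217 0.168 0.079 0.133 0.28  0.342]
-1 45 0.5 0 [0. 0. 0. 0. 0. 0. 0. 0. 0.] dq [0.219 0.211 0.124 0.199 0.284 0.321]
-1 45 0.5 0.2 [0. 0. 0. 0. 0. 0. 0. 0. 0.] dq [0.196 0.173 0.091 0.158 0.254 0.285]
-1 90 -0.25 0 [0.212 0.    0.    0.    0.    0.    0.    0.    0.   ] dq [0.221 0.329 0.325 1.375 0.385 0.698]
-1 90 -0.25 0.2 [0.193 0.    0.    0.    0.    0.    0.    0.    0.   ] dq [0.196 0.3   0.487 1.927 0.345 1.118]
-1 90 0 0 [0. 0. 0. 0. 0. 0. 0. 0. 0.] dq [0.234 0.484 0.129 0.739 0.36  1.06 ]
-1 90 0 0.2 [0. 0. 0. 0. 0. 0. 0. 0. 0.] dq [0.211 0.397 0.114 0.604 0.318 0.935]
-1 90 0.25 0 [0.128 0.    0.    0.    0.    0.    0.    0.    0.   ] dq [0.241 0.306 0.098 0.373 0.346 0.544]
-1 90 0.25 0.2 [0.24 0.   0.   0.   0.   0.   0.   0.   0.  ] dq [0.216 0.217 0.032 0.25  0.304 0.433]
real	0m59.896s
user	1m0.393s
sys	0m0.092s
```

```bash
cat > s2.py <<'E'
from ik import *
import sys
lean=-np.pi/4; g=tcp_in_turner(lean,-1)
q=np.array([.384,.765,.437,1.985,-.305,.877])
def t(n,T):
    global q
    q,e=ik(T@g,q,1); 
    if e>.01: q,e=ik(T@g,q,6)
    print(n,"%.3f"%e,q,(T@g)[:3,3])
t("grasp",turner(611,10.5,0,-.292)); t("lift",turner(611,10.5,100,-.292))
bx,by,by_=571.5,-276,-.077
for dx in(-140,-70,0):
    for z in(5,60): 
        t(("ins",dx,z),turner(bx+dx*np.cos(by_),by+dx*np.sin(by_),z,by_))
t("lift",turner(bx,by,110,by_)); t("lift",turner(560,-100,180,0));t("mid",turner(560,100,180,.1));t("rack",turner(560,300,160,.2));t("rack",turner(592,400,110,.25))
t("flip0",flip(1,0,326,592,.25));
t("lay",turner(560,10,60,-.1));t("lay",turner(560,10,0,-.2));t("lay",turner(500,10,0,.1))
E
python3 s2.py
```

```text
grasp 0.000 [ 0.352  0.659  0.023  1.679 -0.438  0.675] [469.723  38.938  53.935]
lift 0.000 [ 0.352  0.588  0.136  1.862 -0.438  0.675] [469.723  38.938 153.935]
('ins', -140, 5) 0.000 [-0.171  0.089 -0.725  1.005 -0.813 -0.13 ] [ 287.823 -267.589   58.935]
('ins', -140, 60) 0.000 [-0.171  0.025 -0.651  1.142 -0.813 -0.13 ] [ 287.823 -267.589  113.935]
('ins', -70, 5) 0.000 [-0.157  0.213 -0.575  1.045 -0.809 -0.109] [ 357.616 -272.973   58.935]
('ins', -70, 60) 0.000 [-0.157  0.155 -0.507  1.171 -0.809 -0.109] [ 357.616 -272.973  113.935]
('ins', 0, 5) 0.000 [-0.146  0.331 -0.414  1.099 -0.806 -0.094] [ 427.408 -278.358   58.935]
('ins', 0, 60) 0.000 [-0.146  0.279 -0.349  1.216 -0.806 -0.094] [ 427.408 -278.358  113.935]
lift 0.000 [-0.146  0.242 -0.279  1.322 -0.806 -0.094] [ 427.408 -278.358  163.935]
lift 0.000 [ 0.194  0.227 -0.168  1.679 -0.705  0.241] [ 416.517 -113.435  233.935]
mid 0.000 [ 0.551  0.366 -0.01   1.857 -0.563  0.508] [418.575  72.308 233.935]
rack 0.000 [ 0.816  0.6    0.291  1.996 -0.457  0.652] [422.046 258.327 213.935]
rack 0.075 [ 0.88   0.783  0.505  2.01  -0.451  0.654] [456.301 351.484 163.935]
flip0 0.000 [ 0.889  0.795  0.367  1.885 -0.441  0.671] [439.973 341.433  94.935]
lay 0.000 [ 0.396  0.445 -0.175  1.635 -0.534  0.549] [415.892  10.957 113.935]
lay 0.000 [ 0.39   0.543 -0.174  1.578 -0.474  0.63 ] [416.708  25.338  53.935]
lay 0.000 [ 0.451  0.325 -0.491  1.363 -0.622  0.41 ] [358.575 -17.692  53.935]
```

```bash
python3 - <<'E'
from now import *
C=cur(s);T=turner(611,10.5,0,-.292);G=T@tcp_in_turner(-np.pi/4,-1)
P=G.copy();P[:3,3]-=60*G[:3,2]
print(rel(C,P),rel(P,G))
E
```

```text
2.225 [ 0.384  0.765  0.437  1.985 -0.305  0.877] [525.009 116.574 139.867] [-2.387 -0.265  2.662] 85.12234928971154
[-0.504 -0.481  6.797  0.087 -0.071 -0.181] [-0.  0.  6. -0. -0. -0.]
```

Emit:
move_arm(steps="-0.5 -0.5 6.8 0.087 -0.071 -0.181 8.5;-0.5 -0.5 6.8 0.087 -0.071 -0.181 8.5;-0.5 -0.5 6.8 0.087 -0.071 -0.181 8.5;-0.5 -0.5 6.8 0.087 -0.071 -0.181 8.5")

```text
t: 2.72
eef_pos: [497.2, 76.2, 96.2]
tool_rot: [-2.361, -0.332, 2.845]
contact_force: [0.4, 0.2, -0.1]
width: 85.0
gripper_force: 0.0
```

```bash
python3 - <<'E'
from now import *
C=cur(s);T=turner(611,10.5,0,-.292);G=T@tcp_in_turner(-np.pi/4,-1)
print(rel(C,G))
c=r.camera("top")
a=cv2.resize(c["color"][170:320,220:360,::-1],None,fx=2.8,fy=2.8)
c2=r.camera("scene");b=cv2.resize(c2["color"][170:330,290:430,::-1],None,fx=2.625,fy=2.625)
a=cv2.resize(a,(393,420));b=cv2.resize(b,(367,420))
cv2.imwrite("pics/d1.png",np.hstack([a,b]))
# predicted px of handle grip
print(proj(c,(T@[-139,0,66.6,1])[:3]),proj(c2,(T@[-139,0,66.6,1])[:3]),proj(c,C[:3,3]),proj(c2,C[:3,3]))
E
```

```text
2.725 [ 0.388  0.696  0.193  1.817 -0.41   0.71 ] [497.219  76.201  96.249] [-2.361 -0.332  2.845] 85.0483837105244
[ 0.074  0.065  6.272  0.006  0.002 -0.009]
[[278.335 261.055]] [[352.982 242.791]] [[265.58  251.638]] [[363.991 240.109]]
```

View pics/d1.png

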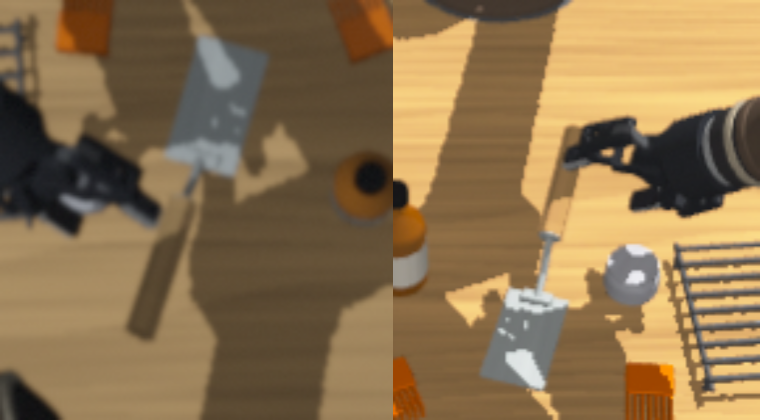

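The fingers straddle the handle, one above and one on its left side, as planned (top crop about (160,215), scene crop about (570,150)). Now I'll advance and grip.

Emit:
move_arm(steps="0.05 0.05 3.3 0 0 0 8.5;0.05 0.05 6.3 0 0 0 8.5;0.05 0.05 6.3 0 0 0 8.5")

```text
t: 3.2
eef_pos: [467.6, 37.1, 52.6]
tool_rot: [-2.358, -0.336, 2.843]
contact_force: [-1.0, 0.6, -0.0]
width: 85.1
gripper_force: 0.0
```

Emit:
move_arm(steps="0 0 0 0 0 0 5;0 0 0 0 0 0 3;0 0 0 0 0 0 2;0 0 0 0 0 0 2;0 0 0 0 0 0 2", force=60)

```text
t: 3.82
eef_pos: [467.9, 37.9, 52.8]
tool_rot: [-2.358, -0.336, 2.845]
contact_force: [0.7, 1.2, 0.9]
width: 23.0
gripper_force: 59.7
```

```bash
python3 - <<'E'
from now import *
C=cur(s);G=C.copy();G[2,3]+=90;print(rel(C,G))
E
```

```text
3.825 [ 0.35   0.654  0.015  1.672 -0.436  0.678] [467.866  37.888  52.806] [-2.358 -0.336  2.845] 22.956777315880526
[ 2.967 -5.998 -6.019 -0.    -0.    -0.   ]
```

Emit:
move_arm(steps="0 0 0 0 0 0 2;1 -2 -2 0 0 0 2;2 -4 -4 0 0 0 2;3 -6 -6 0 0 0 2;3 -6 -6 0 0 0 2", force=110)

```text
t: 4.45
eef_pos: [467.8, 37.9, 143.8]
tool_rot: [-2.36, -0.334, 2.845]
contact_force: [0.2, -1.6, -2.2]
width: 22.1
gripper_force: 102.9
```

```bash
cat > m.py <<'E'
from now import *
C=cur(s);print(s["contact_force"],s["width"])
T=C@np.linalg.inv(tcp_in_turner(-np.pi/4,-1));print("nominal turner",rpy(T))
d={n:r.camera(n) for n in("top","scene")};pickle.dump((d,C),open("cam1.pkl","wb"))
o=[]
for n in d:
    c=d[n]; im=np.ascontiguousarray(c["color"][:,:,::-1]);pt=proj(c,[(T@[x,y,3,1])[:3] for x,y in((55,31),(55,-31),(-55,-31),(-55,31))])
    print(n,pt.tolist())
    x,y=(pt.mean(0)-45).astype(int);k=im[y:y+90,x:x+90];print("off",x,y)
    o.append(cv2.resize(k,(400,400),interpolation=cv2.INTER_CUBIC))
cv2.imwrite("pics/e1.png",np.hstack(o))
E
python3 m.py
```

```text
4.45 [ 0.35   0.587  0.114  1.837 -0.436  0.678] [467.804  37.949 143.77 ] [-2.36  -0.334  2.845] 22.125112592773416
[ 0.158 -1.622 -2.233] 22.125112592773416
nominal turner [609.284   8.842  90.73    0.004  -0.006  -0.297]
top [[289.20228708721555, 174.38337789885196], [315.66214311441655, 181.8793541060304], [301.8933121076841, 228.6198218161753], [275.2390538614535, 220.96361055098404]]
off 250 156
scene [[346.6269227619138, 294.9068893642011], [320.9065098733836, 289.12065496084404], [333.16126990232203, 255.83768112443192], [357.3877527039021, 260.90557044119896]]
off 294 230
```

View pics/e1.png

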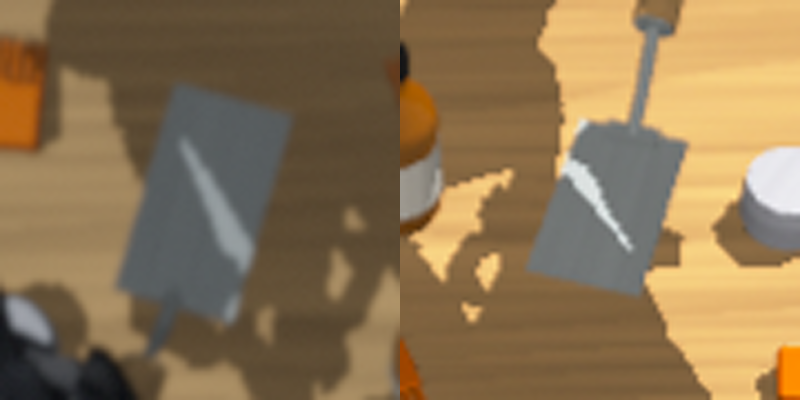

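```bash
cat > go.py <<'E'
from now import *
from ik import ik
g=tcp_in_turner(-np.pi/4,-1)
def seq(*Ts):
    C=cur(s);print("turner now",rpy(C@np.linalg.inv(g)),"F",s["contact_force"]);q=s["joint_pos"]
    for T in Ts:
        G=T@g;q,e=ik(G,q);print(rel(C,G),"ik",round(e,3),q);C=G
E
python3 - <<'E'
from go import *
w=-.077
seq(turner(425,-10,100,-.1),turner(430,-266.5,70,w),turner(430,-266.5,4,w))
E
```

```text
4.55 [ 0.35   0.589  0.111  1.834 -0.436  0.678] [467.14   37.753 141.613] [-2.358 -0.337  2.845] 22.61431383730398
turner now [608.455   8.572  88.176   0.002  -0.003  -0.298] F [ 0.006  1.152 -3.484]
[15.924 -4.015 10.03   0.067 -0.129 -0.134] ik 0.0 [ 0.477  0.197 -0.435  1.658 -0.482  0.62 ]
[ -3.917 -16.975  19.514   0.008  -0.015  -0.015] ik 0.0 [-0.176  0.01  -0.641  1.163 -0.814 -0.135]
[-2.202  4.399  4.399 -0.     0.    -0.   ] ik 0.0 [-0.176  0.086 -0.73   0.998 -0.814 -0.135]
```

Emit:
move_arm(steps="15.9 -4 10 0.067 -0.129 -0.134 2;15.9 -4 10 0.067 -0.129 -0.134 2;15.9 -4 10 0.067 -0.129 -0.134 2;15.9 -4 10 0.067 -0.129 -0.134 2;15.9 -4 10 0.067 -0.129 -0.134 2")

```text
t: 5.18
eef_pos: [281.2, -9.0, 154.4]
tool_rot: [-2.356, -0.34, 3.042]
contact_force: [-0.2, 1.1, -1.3]
width: 22.0
gripper_force: 102.9
```

Emit:
move_arm(steps="-3.9 -17 19.5 0.008 -0.015 -0.015 2;-3.9 -17 19.5 0.008 -0.015 -0.015 2;-3.9 -17 19.5 0.008 -0.015 -0.015 2;-3.9 -17 19.5 0.008 -0.015 -0.015 2;-3.9 -17 19.5 0.008 -0.015 -0.015 2")

```text
t: 5.8
eef_pos: [285.9, -272.1, 125.0]
tool_rot: [-2.355, -0.339, 3.057]
contact_force: [-0.2, 0.1, -3.1]
width: 22.1
gripper_force: 103.2
```

```bash
python3 - <<'E'
from go import *
w=-.077
seq(turner(430,-266.5,20,w),turner(430,-266.5,4.5,w))
E
```

```text
5.8 [-0.184  0.012 -0.636  1.162 -0.815 -0.138] [ 285.95  -272.094  125.025] [-2.355 -0.339  3.057] 22.09274866731913
turner now [ 430.135 -270.824   71.303   -0.001   -0.002   -0.084] F [-0.16   0.126 -3.079]
[-1.668  3.646  3.183  0.001 -0.004 -0.006] ik 0.0 [-0.176  0.065 -0.71   1.039 -0.814 -0.135]
[-0.517  1.033  1.033 -0.     0.    -0.   ] ik 0.0 [-0.176  0.085 -0.73   0.999 -0.814 -0.135]
```

Still settling; lower most of the way, then correct and check by camera.

Emit:
move_arm(steps="-1.7 3.6 3.2 0 -0.004 -0.006 2;-1.7 3.6 3.2 0 -0.004 -0.006 2;-1.7 3.6 3.2 0 -0.004 -0.006 2")

```text
t: 6.18
eef_pos: [287.4, -266.3, 75.1]
tool_rot: [-2.357, -0.342, 3.072]
contact_force: [0.9, -0.8, -2.4]
width: 22.1
gripper_force: 103.2
```

```bash
python3 - <<'E'
from go import *
w=-.077
seq(turner(430,-266.5,4.5,w))
d={n:r.camera(n) for n in("top","scene")};pickle.dump(d,open("cam2.pkl","wb"))
c=d["top"];a=cv2.resize(c["color"][185:320,375:465,::-1],None,fx=4,fy=4,interpolation=cv2.INTER_CUBIC)
c=d["scene"];b=cv2.resize(c["color"][210:310,190:280,::-1],None,fx=4.8,fy=5.4,interpolation=cv2.INTER_CUBIC)
cv2.imwrite("pics/f1.png",np.hstack([a,b]))
E
```

```text
6.175 [-0.168  0.065 -0.708  1.044 -0.813 -0.135] [ 287.444 -266.311   75.131] [-2.357 -0.342  3.072] 22.132362314642986
turner now [ 431.407 -262.869   20.912    0.001    0.002   -0.07 ] F [ 0.854 -0.77  -2.44 ]
[-0.433  0.955  1.333 -0.001  0.003  0.006] ik 0.0 [-0.176  0.085 -0.73   0.999 -0.814 -0.135]
```

View pics/f1.png

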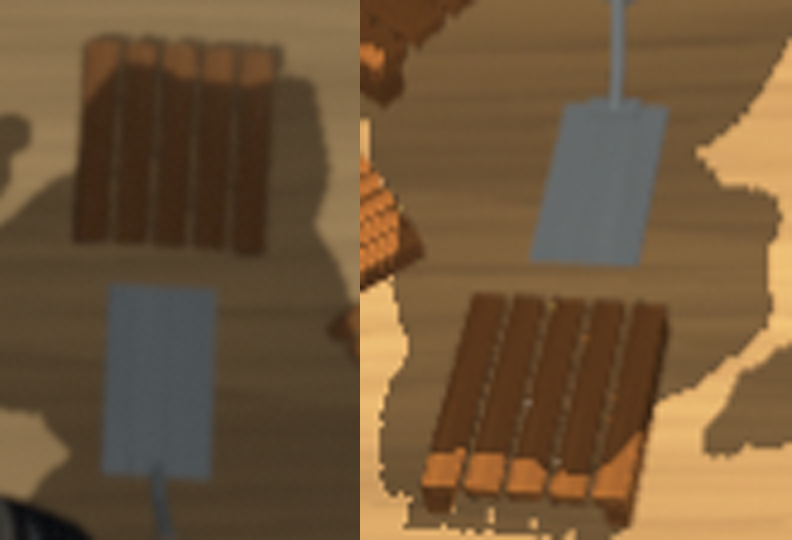

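Both crops show the blade just in front of the near tunnel mouth (top crop: blade tip mid (162,287), board near edge mid (170,247)). It sits a few mm to the +y side, so I'll compute a relative correction.

```bash
python3 - <<'E'
from go import *
d=pickle.load(open("cam2.pkl","rb"))
def f(c,P,z):
    Q=plane(c,P,z)[:,:2];a=(Q[0]+Q[1]-Q[2]-Q[3])/2
    return Q.mean(0),np.arctan2(a[1],a[0])
o=lambda L,x,y,kx,ky,x0=0:[((u-x0)/kx+x,v/ky+y) for u,v in L]
top=lambda L:o(L,375,185,4,4); sc=lambda L:o(L,190,210,4.8,5.4,360)
bd=[(86,38),(280,47),(265,253),(75,242)];bl=[(108,285),(216,289),(212,478),(103,472)]
print("top board",f(d["top"],top(bd),22),"blade",f(d["top"],top(bl),24))
bd=[(635,502),(424,487),(473,293),(668,306)];bl=[(638,266),(530,262),(565,101),(668,106)]
print("scene board",f(d["scene"],sc(bd),22),"blade",f(d["scene"],sc(bl),24))
E
```

```text
6.275 [-0.167  0.063 -0.707  1.044 -0.812 -0.135] [ 288.034 -266.186   75.559] [-2.357 -0.34   3.072] 22.309492274678544
top board (array([ 569.82 , -278.137]), np.float64(-0.09786248277418945)) blade (array([ 431.524, -263.164]), np.float64(-0.05977950190650192))
scene board (array([ 572.637, -271.33 ]), np.float64(-0.06764044269598045)) blade (array([ 434.456, -258.174]), np.float64(-0.060957744401152286))
```

```bash
python3 - <<'E'
from go import *
w=-.09
seq(turner(432,-264.6,4,w),turner(562.7,-276.4,4,w))
E
```

```text
6.275 [-0.167  0.063 -0.707  1.044 -0.812 -0.135] [ 288.034 -266.186   75.559] [-2.357 -0.34   3.072] 22.309492274678544
turner now [ 432.126 -262.688   21.685    0.001   -0.      -0.07 ] F [ 0.149 -0.309 -2.246]
[-0.567  1.256  1.105 -0.006  0.014  0.014] ik 0.0 [-0.167  0.1   -0.717  1.02  -0.808 -0.105]
[-12.371  -3.097  -3.096  -0.      0.     -0.   ] ik 0.0 [-0.147  0.325 -0.426  1.104 -0.803 -0.077]
```

Emit:
move_arm(steps="-0.3 0.6 0.5 -0.006 0.014 0.014 2;-0.57 1.25 1.1 -0.006 0.014 0.014 2;-0.57 1.25 1.1 -0.006 0.014 0.014 2;-0.57 1.25 1.1 -0.006 0.014 0.014 2")

```text
t: 6.78
eef_pos: [286.5, -264.9, 56.7]
tool_rot: [-2.357, -0.342, 3.051]
contact_force: [-0.5, 0.4, -3.0]
width: 22.2
gripper_force: 103.2
```

```bash
python3 - <<'E'
from go import *
w=-.09
seq(turner(432,-264.6,4,w),turner(562.7,-276.4,4,w))
seq(turner(562.7,-276.4,4,w))
E
```

```text
6.775 [-0.167  0.1   -0.72   1.018 -0.808 -0.105] [ 286.452 -264.896   56.727] [-2.357 -0.342  3.051] 22.201385114503143
turner now [ 430.482 -264.458    2.58     0.001    0.002   -0.091] F [-0.543  0.435 -2.974]
[-0.096 -0.119 -0.111  0.001 -0.001  0.001] ik 0.0 [-0.167  0.1   -0.717  1.02  -0.808 -0.105]
[-12.371  -3.097  -3.096  -0.      0.     -0.   ] ik 0.0 [-0.147  0.325 -0.426  1.104 -0.803 -0.077]
turner now [ 430.482 -264.458    2.58     0.001    0.002   -0.091] F [-0.543  0.435 -2.974]
[-12.46   -3.223  -3.227   0.001  -0.001   0.001] ik 0.0 [-0.147  0.325 -0.426  1.104 -0.803 -0.077]
```

Emit:
move_arm(steps="-2.5 -0.72 -0.72 0 0 0 2;-5 -1.35 -1.35 0 0 0 2;-7.5 -1.97 -1.97 0 0 0 2;-10 -2.6 -2.6 0 0 0 2;-12.4 -3.2 -3.2 0 0 0 2")

```text
t: 7.4
eef_pos: [418.9, -277.0, 58.1]
tool_rot: [-2.357, -0.341, 3.051]
contact_force: [-0.7, 0.4, -2.4]
width: 22.4
gripper_force: 103.2
```

```bash
python3 - <<'E'
from go import *
w=-.09
seq(turner(562.7,-276.4,60,w))
d={n:r.camera(n) for n in("top","scene")}
c=d["top"];a=cv2.resize(c["color"][185:320,375:465,::-1],None,fx=4,fy=4,interpolation=cv2.INTER_CUBIC)
c=d["scene"];b=cv2.resize(c["color"][210:310,190:280,::-1],None,fx=4.8,fy=5.4,interpolation=cv2.INTER_CUBIC)
cv2.imwrite("pics/g1.png",np.hstack([a,b]))
E
```

```text
7.4 [-0.147  0.326 -0.424  1.106 -0.802 -0.077] [ 418.947 -277.008   58.052] [-2.357 -0.341  3.051] 22.44474415191263
turner now [ 563.008 -276.583    3.986    0.001    0.001   -0.091] F [-0.75   0.411 -2.449]
[ 1.904 -3.706 -3.724  0.001 -0.001  0.   ] ik 0.0 [-0.147  0.272 -0.36   1.224 -0.803 -0.077]
```

View pics/g1.png

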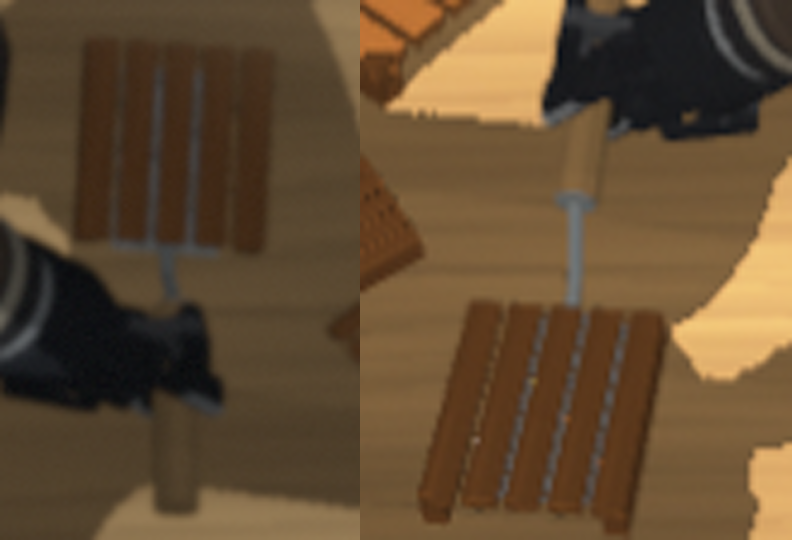

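The crop shows the blade inserted under the slats (visible in the gaps, rear edge just out at the near side) and the board undisturbed. Next I'll lift it.

```bash
cat > rows.py <<'E'
from go import *
def rows(calls,q,C):
    # calls: list of lists of turner poses; rows relative to planned start of each call
    for L in calls:
        print("--")
        for T in L:
            G=T@g;q2,e=ik(G,q);print(np.round(rel(C,G),3),"ik %.3f dq %.2f"%(e,np.abs(q2-q).max()));q=q2
        C=G
    print(q);return C
def line(a,b,fr): a,b=np.array(a,float),np.array(b,float);return [turner(*(a+(b-a)*f)) for f in fr]
E
python3 - <<'E'
from rows import *
A=[563,-276.5,4,-.09];B=[563,-276.5,24,-.09];D=[555,-276.5,165,-.09]
rows([line(A,B,[.2,.4,.6,.8,1]),line(B,D,[.06,.18,.33,.48,.63]),line(B,D,[.78,.9,.97,1,1])],s["joint_pos"],turner(*A)@g)
E
```

```text
7.5 [-0.147  0.328 -0.422  1.105 -0.802 -0.077] [ 420.413 -277.182   57.944] [-2.357 -0.339  3.051] 22.451749263862652
--
[ 0.133 -0.267 -0.267 -0.     0.    -0.   ] ik 0.000 dq 0.01
[ 0.267 -0.533 -0.533 -0.     0.    -0.   ] ik 0.000 dq 0.01
[ 0.4 -0.8 -0.8 -0.   0.  -0. ] ik 0.000 dq 0.01
[ 0.534 -1.067 -1.067 -0.     0.    -0.   ] ik 0.000 dq 0.01
[ 0.667 -1.333 -1.333 -0.     0.    -0.   ] ik 0.000 dq 0.01
--
[ 0.327 -0.556 -0.55  -0.     0.    -0.   ] ik 0.000 dq 0.02
[ 0.982 -1.667 -1.649 -0.     0.    -0.   ] ik 0.000 dq 0.04
[ 1.801 -3.056 -3.023 -0.     0.    -0.   ] ik 0.000 dq 0.04
[ 2.619 -4.446 -4.397 -0.     0.    -0.   ] ik 0.000 dq 0.04
[ 3.437 -5.835 -5.771 -0.     0.    -0.   ] ik 0.000 dq 0.04
--
[ 0.818 -1.389 -1.374 -0.     0.    -0.   ] ik 0.000 dq 0.04
[ 1.473 -2.501 -2.473 -0.     0.    -0.   ] ik 0.000 dq 0.04
[ 1.855 -3.149 -3.114 -0.     0.    -0.   ] ik 0.000 dq 0.02
[ 2.019 -3.427 -3.389 -0.     0.    -0.   ] ik 0.000 dq 0.01
[ 2.019 -3.427 -3.389 -0.     0.    -0.   ] ik 0.000 dq 0.00
[-0.149  0.19  -0.221  1.443 -0.804 -0.081]
```

Emit:
move_arm(steps="0.13 -0.27 -0.27 0 0 0 2;0.27 -0.53 -0.53 0 0 0 2;0.4 -0.8 -0.8 0 0 0 2;0.53 -1.07 -1.07 0 0 0 2;0.67 -1.33 -1.33 0 0 0 2")

```text
t: 8.12
eef_pos: [417.8, -276.9, 78.2]
tool_rot: [-2.357, -0.341, 3.051]
contact_force: [-0.8, 0.2, -3.4]
width: 21.9
gripper_force: 103.2
```

```bash
python3 - <<'E'
from go import *
seq(turner(563,-276.5,24,-.09))
E
```

```text
8.125 [-0.148  0.304 -0.404  1.149 -0.802 -0.078] [ 417.794 -276.899   78.206] [-2.357 -0.341  3.051] 21.850764471305233
turner now [ 561.849 -276.485   24.125    0.001    0.001   -0.091] F [-0.841  0.157 -3.448]
[-0.113 -0.007 -0.009  0.001 -0.001  0.   ] ik 0.0 [-0.147  0.305 -0.403  1.147 -0.803 -0.078]
```

Emit:
move_arm(steps="0.33 -0.56 -0.55 0 0 0 2;0.98 -1.67 -1.65 0 0 0 2;1.8 -3.06 -3.02 0 0 0 2;2.62 -4.45 -4.4 0 0 0 2;3.44 -5.84 -5.77 0 0 0 2")

```text
t: 8.75
eef_pos: [413.0, -277.1, 168.6]
tool_rot: [-2.357, -0.34, 3.051]
contact_force: [0.1, 0.6, -3.8]
width: 22.1
gripper_force: 103.2
```

Emit:
move_arm(steps="0.82 -1.39 -1.37 0 0 0 2;1.47 -2.5 -2.47 0 0 0 2;1.86 -3.15 -3.11 0 0 0 2;2.02 -3.43 -3.39 0 0 0 2;2.02 -3.43 -3.39 0 0 0 2")

```text
t: 9.38
eef_pos: [410.1, -277.1, 218.7]
tool_rot: [-2.357, -0.342, 3.051]
contact_force: [0.4, 0.7, -3.7]
width: 22.1
gripper_force: 103.2
```

```bash
cat > tr.py <<'E'
from rows import *
C=cur(s);T=C@np.linalg.inv(g);print("turner",rpy(T),s["contact_force"])
# board in image: brown mask blob near expected
c=r.camera("top");pt=proj(c,(T@[7,0,11,1])[:3])[0];hsv=cv2.cvtColor(c["color"],cv2.COLOR_RGB2HSV)
x,y=pt.astype(int);k=c["color"][max(0,y-45):y+45,max(0,x-45):x+45].astype(int);m=((k[:,:,0]-k[:,:,2]>25)&(k.sum(2)<230))
print("pred",pt,"brown centroid",[a.mean()+o for a,o in zip(np.nonzero(m)[::-1],(x-45,y-45))],m.sum())
cv2.imwrite("pics/h%.0f.png"%(s["t"]*100),c["color"][:,:,::-1])
E
python3 tr.py; python3 - <<'E'
from rows import *
A=list(rpy(cur(s)@np.linalg.inv(g))[[0,1,2,5]])
W=[[555,-276.5,165,-.09],[500,-60,165,.0],[520,180,165,.12],[561,386,125,.2]]
# smooth through waypoints
from scipy.interpolate import CubicSpline
cs=CubicSpline([0,.34,.7,1],W,bc_type='clamped')
u=np.linspace(0,1,26)[1:];u=u*u*(3-2*u)*.4+u*.6
Ts=[turner(*cs(x)) for x in u]
rows([Ts[i:i+5] for i in range(0,25,5)],s["joint_pos"],turner(*W[0])@g)
E
```

```text
9.375 [-0.15   0.19  -0.221  1.444 -0.803 -0.081] [ 410.102 -277.067  218.742] [-2.357 -0.342  3.051] 22.10501145062746
turner [ 554.145 -276.646  164.628    0.001    0.001   -0.091] [ 0.416  0.715 -3.718]
pred [432.096 214.973] brown centroid [np.float64(443.93711513342043), np.float64(210.09647322261617)] 5359
9.425 [-0.15   0.19  -0.222  1.443 -0.803 -0.081] [ 409.959 -277.028  218.429] [-2.357 -0.342  3.051] 22.27451310120425
--
[ 0.079  0.163 -0.116  0.    -0.001 -0.001] ik 0.000 dq 0.00
[ 0.343  0.714 -0.511  0.001 -0.002 -0.002] ik 0.000 dq 0.01
[ 0.821  1.72  -1.238  0.003 -0.006 -0.006] ik 0.000 dq 0.03
[ 1.519  3.205 -2.325  0.006 -0.011 -0.011] ik 0.000 dq 0.04
[ 2.416  5.15  -3.771  0.009 -0.018 -0.018] ik 0.000 dq 0.06
--
[ 0.976  2.335 -1.811  0.004 -0.009 -0.009] ik 0.000 dq 0.07
[ 2.026  4.938 -3.885  0.009 -0.019 -0.019] ik 0.000 dq 0.08
[ 3.059  7.641 -6.124  0.015 -0.029 -0.029] ik 0.000 dq 0.08
[ 3.967 10.24  -8.4    0.02  -0.04  -0.04 ] ik 0.000 dq 0.08
[  4.645  12.537 -10.587   0.026  -0.051  -0.051] ik 0.000 dq 0.08
--
[ 0.208  1.969 -2.152  0.005 -0.011 -0.01
[... 235 characters left out ...]
  -0.052  -0.052] ik 0.000 dq 0.05
--
[-1.074  2.082 -2.216  0.005 -0.011 -0.011] ik 0.000 dq 0.06
[-2.322  4.514 -4.568  0.011 -0.021 -0.021] ik 0.000 dq 0.07
[-3.685  7.244 -7.009  0.016 -0.032 -0.032] ik 0.000 dq 0.08
[-5.044 10.013 -9.366  0.021 -0.043 -0.043] ik 0.000 dq 0.08
[ -6.293  12.586 -11.487   0.026  -0.052  -0.052] ik 0.000 dq 0.08
--
[-1.263  2.092 -1.767  0.004 -0.008 -0.008] ik 0.000 dq 0.08
[-2.24   3.721 -3.118  0.007 -0.013 -0.013] ik 0.040 dq 0.05
[-2.908  4.839 -4.035  0.009 -0.017 -0.017] ik 0.078 dq 0.03
[-3.277  5.458 -4.537  0.01  -0.019 -0.019] ik 0.100 dq 0.02
[-3.387  5.643 -4.686  0.01  -0.02  -0.02 ] ik 0.106 dq 0.00
[ 0.897  0.728  0.437  2.01  -0.406  0.705]
```

Emit:
move_arm(steps="0.08 0.16 -0.12 0 0 0 2;0.34 0.71 -0.51 0.001 -0.002 -0.002 2;0.82 1.72 -1.24 0.003 -0.006 -0.006 2;1.52 3.2 -2.32 0.006 -0.011 -0.011 2;2.42 5.15 -3.77 0.009 -0.018 -0.018 2")

```text
t: 10.05
eef_pos: [389.3, -210.9, 217.9]
tool_rot: [-2.357, -0.341, 3.078]
contact_force: [0.2, -0.5, -4.0]
width: 22.0
gripper_force: 103.1
```

Emit:
move_arm(steps="0.98 2.34 -1.81 0.004 -0.009 -0.009 2;2.03 4.94 -3.89 0.009 -0.019 -0.019 2;3.06 7.64 -6.12 0.015 -0.029 -0.029 2;3.97 10.24 -8.4 0.02 -0.04 -0.04 2;4.65 12.54 -10.59 0.026 -0.051 -0.051 2")

```text
t: 10.68
eef_pos: [351.4, -44.0, 220.8]
tool_rot: [-2.357, -0.341, -3.127]
contact_force: [4.6, -0.2, -7.8]
width: 22.0
gripper_force: 105.7
```

Emit:
move_arm(steps="0.21 1.97 -2.15 0.005 -0.011 -0.011 2;0.18 3.74 -4.22 0.01 -0.021 -0.021 2;-0.08 5.44 -6.26 0.016 -0.031 -0.031 2;-0.55 7.19 -8.3 0.021 -0.041 -0.041 2;-1.23 9.1 -10.41 0.026 -0.052 -0.052 2")

```text
t: 11.3
eef_pos: [364.7, 93.9, 225.5]
tool_rot: [-2.357, -0.34, -3.049]
contact_force: [0.7, -1.7, 0.9]
width: 22.1
gripper_force: 107.8
```

```bash
cat > e.py <<'E'
from rows import *
from scipy.interpolate import CubicSpline
C=cur(s);T0=rpy(C@np.linalg.inv(g));print(T0,s["contact_force"])
A=list(T0[[0,1,2,5]])
cs=CubicSpline([0,.5,1],[A,[545,240,125,.15],[561,386,85,.2]],bc_type=((1,[0,420,-60,.2]),(1,[0,0,0,0])))
u=np.linspace(0,1,16)[1:]
Ts=[turner(*cs(x)) for x in u];print([cs(x)[:3].round().tolist() for x in u])
rows([Ts[i:i+5] for i in range(0,15,5)],s["joint_pos"],turner(*A)@g)
E
python3 e.py
```

```text
11.3 [ 0.639  0.322 -0.099  1.855 -0.502  0.593] [364.69   93.898 225.528] [-2.357 -0.34  -3.049] 22.115967301718005
[506.324 120.555 171.619   0.001  -0.      0.092] [ 0.717 -1.703  0.917]
[[508.0, 145.0, 167.0], [511.0, 164.0, 162.0], [516.0, 179.0, 156.0], [522.0, 191.0, 150.0], [529.0, 203.0, 143.0], [536.0, 216.0, 136.0], [542.0, 231.0, 129.0], [548.0, 250.0, 121.0], [552.0, 274.0, 113.0], [555.0, 300.0, 106.0], [558.0, 325.0, 99.0], [559.0, 349.0, 94.0], [560.0, 368.0, 89.0], [561.0, 381.0, 86.0], [561.0, 386.0, 85.0]]
--
[-0.493  1.806 -1.396  0.004 -0.008 -0.008] ik 0.000 dq 0.04
[-1.161  3.23  -2.388  0.007 -0.014 -0.014] ik 0.000 dq 0.03
[-1.966  4.388 -3.089  0.01  -0.02  -0.02 ] ik 0.000 dq 0.03
[-2.871  5.399 -3.612  0.012 -0.024 -0.024] ik 0.000 dq 0.02
[-3.842  6.382 -4.069  0.014 -0.028 -0.028] ik 0.000 dq 0.03
--
[-1.044  1.037 -0.489  0.002 -0.004 -0.004] ik 0.000 dq 0.03
[-2.091  2.28  -1.141  0.004 -0.008 -0.008] ik 0.000 dq 0.03
[-3.114  3.84  -2.065  0.007 -0.013 -0.013] ik 0.000 dq 0.04
[-4.085  5.698 -3.258  0.009 -0.019 -0.019] ik 0.000 dq 0.05
[-4.979  7.701 -4.604  0.012 -0.025 -0.025] ik 0.000 dq 0.05
--
[-0.873  1.954 -1.379  0.003 -0.006 -0.006] ik 0.000 dq 0.06
[-1.61   3.744 -2.666  0.006 -0.011 -0.011] ik 0.000 dq 0.06
[-2.177  5.214 -3.739  0.008 -0.015 -0.015] ik 0.000 dq 0.05
[-2.542  6.21  -4.474  0.009 -0.018 -0.018] ik 0.000 dq 0.03
[-2.671  6.576 -4.746  0.01  -0.019 -0.019] ik 0.000 dq 0.01
[ 0.897  0.774  0.424  1.981 -0.402  0.717]
```

Emit:
move_arm(steps="0 0 0 0 0 0 2;0 0 0 0 0 0 2;0 0 0 0 0 0 2")

```text
t: 11.68
eef_pos: [364.6, 92.0, 225.5]
tool_rot: [-2.357, -0.341, -3.051]
contact_force: [-2.3, -0.4, -0.7]
width: 22.4
gripper_force: 106.9
```

```bash
cat > chk.py <<'E'
from rows import *
C=cur(s);T=C@np.linalg.inv(g);print(rpy(T),s["contact_force"])
def brown(c): # dark reddish wood of the boards: strong r/b ratio
    k=c["color"].astype(float); return ((k[:,:,0]/(k[:,:,2]+1)>2.0)&(k[:,:,0]/(k[:,:,1]+1)>1.45)&(k[:,:,0]<215)).astype(np.uint8)
for n in("top","scene"):
    c=r.camera(n);m=cv2.morphologyEx(brown(c),cv2.MORPH_OPEN,np.ones((2,2)));m=cv2.morphologyEx(m,cv2.MORPH_CLOSE,np.ones((4,4)))
    k,l,st,ce=cv2.connectedComponentsWithStats(m)
    print(n,"pred px board",proj(c,(T@[7,0,11,1])[:3])[0],[(ce[i].round(1).tolist(),int(st[i][4]),st[i][:4].tolist()) for i in range(1,k) if st[i][4]>250 and 150<ce[i][1]<400])
E
python3 chk.py; python3 e.py|tail -20
```

```text
11.675 [ 0.635  0.321 -0.101  1.855 -0.503  0.591] [364.597  92.    225.496] [-2.357 -0.341 -3.051] 22.36015386853099
[506.241 118.34  171.458   0.      0.001   0.09 ] [-2.308 -0.425 -0.709]
top pred px board [240.366 240.763] [([252.0, 179.0], 460, [242, 167, 21, 25]), ([351.4, 179.7], 464, [339, 166, 26, 28]), ([254.1, 238.0], 767, [243, 211, 22, 56]), ([237.0, 240.3], 343, [232, 213, 11, 55]), ([226.1, 241.2], 354, [221, 214, 11, 55]), ([215.2, 243.0], 355, [211, 216, 10, 55]), ([350.7, 239.6], 284, [341, 227, 23, 23]), ([482.3, 270.3], 904, [461, 250, 43, 42]), ([635.1, 316.9], 1033, [628, 264, 12, 143]), ([492.4, 364.7], 4884, [443, 317, 98, 97])]
scene pred px board [384.5   219.776] [([575.2, 188.6], 759, [554, 167, 53, 47]), ([194.6, 202.9], 2041, [160, 178, 73, 53]), ([392.3, 226.7], 1698, [367, 207, 54, 43]), ([185.9, 256.0], 643, [168, 242, 37, 30]), ([293.3, 259.3], 352, [283, 250, 22, 20]), ([593.1, 284.2], 1225, [574, 255, 50, 50]), ([389.6, 322.1], 455, [380, 310, 20, 26]), ([605.7, 361.0], 2001, [581, 326, 59, 60])]
[[508.0, 143.0, 167.0], [511.0, 162.0, 162.0], [516.
[... 556 characters left out ...]
4  0.014 -0.029 -0.029] ik 0.000 dq 0.03
--
[-1.047  1.059 -0.515  0.002 -0.004 -0.004] ik 0.000 dq 0.03
[-2.097  2.32  -1.189  0.004 -0.009 -0.009] ik 0.000 dq 0.03
[-3.121  3.893 -2.128  0.007 -0.014 -0.014] ik 0.000 dq 0.04
[-4.091  5.758 -3.33   0.01  -0.02  -0.02 ] ik 0.000 dq 0.05
[-4.983  7.764 -4.677  0.013 -0.025 -0.025] ik 0.000 dq 0.05
--
[-0.873  1.953 -1.377  0.003 -0.006 -0.006] ik 0.000 dq 0.06
[-1.61   3.739 -2.661  0.005 -0.011 -0.011] ik 0.000 dq 0.06
[-2.177  5.205 -3.728  0.008 -0.015 -0.015] ik 0.000 dq 0.05
[-2.541  6.197 -4.459  0.009 -0.018 -0.018] ik 0.000 dq 0.03
[-2.67   6.562 -4.729  0.01  -0.019 -0.019] ik 0.000 dq 0.01
[ 0.897  0.774  0.424  1.981 -0.402  0.717]
```

Emit:
move_arm(steps="-0.49 1.81 -1.4 0.004 -0.008 -0.008 2;-1.15 3.25 -2.4 0.007 -0.015 -0.015 2;-1.95 4.43 -3.13 0.01 -0.02 -0.02 2;-2.86 5.46 -3.68 0.012 -0.025 -0.025 2;-3.83 6.47 -4.16 0.014 -0.029 -0.029 2")

```text
t: 12.4
eef_pos: [389.1, 171.0, 196.5]
tool_rot: [-2.357, -0.341, -3.006]
contact_force: [-0.2, 0.3, -3.4]
width: 21.8
gripper_force: 105.5
```

```bash
python3 - <<'E'
from go import *
seq(turner(529,202,143,.135))
E
```

```text
12.4 [ 0.733  0.456  0.025  1.867 -0.468  0.636] [389.084 171.032 196.478] [-2.357 -0.341 -3.006] 21.769123354075234
turner now [529.386 203.683 142.384   0.001   0.001   0.135] F [-0.237  0.328 -3.427]
[ 0.079 -0.126  0.097  0.001 -0.001  0.001] ik 0.0 [ 0.732  0.453  0.021  1.865 -0.469  0.636]
```

Emit:
move_arm(steps="-1.05 1.06 -0.51 0.002 -0.004 -0.004 2;-2.1 2.32 -1.19 0.004 -0.009 -0.009 2;-3.12 3.89 -2.13 0.007 -0.014 -0.014 2;-4.09 5.76 -3.33 0.01 -0.02 -0.02 2;-4.98 7.76 -4.68 0.013 -0.025 -0.025 2")

```text
t: 13.02
eef_pos: [416.5, 263.7, 159.4]
tool_rot: [-2.357, -0.341, -2.969]
contact_force: [0.2, 0.3, -4.0]
width: 22.3
gripper_force: 105.5
```

Emit:
move_arm(steps="-0.87 1.95 -1.38 0.003 -0.006 -0.006 2;-1.61 3.74 -2.66 0.005 -0.011 -0.011 2;-2.18 5.2 -3.73 0.008 -0.015 -0.015 2;-2.54 6.2 -4.46 0.009 -0.018 -0.018 2;-2.67 6.56 -4.73 0.01 -0.019 -0.019 2")

```text
t: 13.65
eef_pos: [423.0, 345.6, 138.3]
tool_rot: [-2.356, -0.342, -2.94]
contact_force: [1.6, -1.5, -1.2]
width: 22.0
gripper_force: 108.1
```

Emit:
move_arm(steps="0 0 0 0 0 0 2;0 0 0 0 0 0 2")

```text
t: 13.9
eef_pos: [423.1, 344.5, 139.4]
tool_rot: [-2.357, -0.341, -2.942]
contact_force: [2.0, -0.8, 1.6]
width: 22.3
gripper_force: 108.3
```

```bash
python3 chk.py
```

```text
13.9 [ 0.896  0.774  0.425  1.982 -0.401  0.716] [423.085 344.453 139.356] [-2.357 -0.341 -2.942] 22.306050515176935
[561.002 386.13   85.331   0.      0.001   0.2  ] [ 2.019 -0.805  1.618]
top pred px board [125.801 222.28 ] [([252.1, 178.7], 479, [242, 166, 21, 26]), ([351.3, 179.8], 464, [339, 166, 26, 28]), ([24.3, 218.6], 1082, [0, 190, 45, 49]), ([124.0, 221.5], 1754, [97, 193, 56, 60]), ([351.4, 239.8], 253, [342, 228, 22, 21]), ([482.4, 270.3], 914, [461, 250, 43, 42]), ([634.9, 314.1], 1058, [628, 262, 12, 140]), ([492.3, 364.7], 4921, [443, 317, 98, 97])]
scene pred px board [490.834 258.872] [([588.4, 194.1], 1374, [559, 175, 55, 48]), ([194.6, 202.9], 2042, [160, 178, 73, 53]), ([185.8, 256.0], 647, [168, 242, 37, 30]), ([497.7, 265.6], 1766, [468, 244, 62, 47]), ([293.5, 259.4], 338, [283, 250, 22, 20]), ([592.9, 283.1], 1289, [574, 253, 53, 52]), ([605.5, 359.9], 2069, [581, 323, 59, 63])]
```

```bash
cat > fl.py <<'E'
from rows import *
from ik import flip
ph=[5,12,21,30,39, 48,57,66,75,83, 92,101,110,118,122]
Ts=[]
for a in ph:
    c=np.interp(a,[0,60,90,180],[44,10,4,4]);Ts.append(flip(1,np.radians(a),321.5,573,.2,c=c,zmin=98 if a>95 else 0))
print([rpy(T)[:3].round(0).tolist() for T in Ts])
T0=cur(s)
E
python3 - <<'E'
from fl import *
rows([Ts[i:i+5] for i in(0,5,10)],s["joint_pos"],turner(561,386.1,85.3,.2)@g)
for T in Ts[::4]: print("grip z",(T@[-139,0,66.6,1])[:3])
E
```

```text
14.0 [ 0.896  0.774  0.425  1.982 -0.401  0.716] [423.085 344.443 139.441] [-2.357 -0.341 -2.941] 21.902628684032447
[[560.0, 387.0, 82.0], [560.0, 387.0, 86.0], [560.0, 386.0, 90.0], [561.0, 383.0, 94.0], [561.0, 379.0, 96.0], [563.0, 373.0, 97.0], [564.0, 366.0, 97.0], [566.0, 358.0, 98.0], [567.0, 349.0, 98.0], [569.0, 340.0, 96.0], [571.0, 330.0, 94.0], [573.0, 320.0, 98.0], [575.0, 310.0, 98.0], [577.0, 301.0, 98.0], [578.0, 296.0, 98.0]]
--
[-0.059  0.088  0.602 -0.082 -0.021 -0.021] ik 0.000 dq 0.08
[-0.019 -0.426  0.956 -0.197 -0.049 -0.049] ik 0.000 dq 0.09
[-0.021 -1.043  1.584 -0.346 -0.086 -0.086] ik 0.000 dq 0.12
[-0.09  -1.588  2.401 -0.494 -0.124 -0.124] ik 0.000 dq 0.12
[-0.226 -2.039  3.395 -0.642 -0.161 -0.161] ik 0.000 dq 0.12
--
[ 0.063 -0.979  0.728 -0.148 -0.037 -0.037] ik 0.000 dq 0.12
[ 0.075 -1.951  1.652 -0.296 -0.074 -0.074] ik 0.000 dq 0.13
[ 0.089 -2.907  2.551 -0.444 -0.111 -0.111] ik 0.000 dq 0.13
[ 0.075 -3.815  3.514 -0.592 -0.148 -0.148] ik 0.000 dq 0.13
[ 0.015 -4.557  4.499 -0.724 -0.181 -0.181] ik 0.000 dq 0.13
--
[ 0.24  -1.287  0.327 -0.148 -0.037 -0.037] ik 0.000 dq 0.16
[ 0.468 -2.123  0.253 -0.296 -0.074 -0.074] ik 0.000 dq 0.18
[ 0.641 -3.054  0.494 -0.444 -0.111 -0.111] ik 0.000 dq 0.21
[ 0.757 -3.752  0.727 -0.576 -0.144 -0.144] ik 0.000 dq 0.22
[ 0.801 -4.051  0.849 -0.642 -0.161 -0.161] ik 0.000 dq 0.12
[-0.05   0.778 -0.173  1.7    1.021 -1.327]
grip z [424.671 353.574 148.224]
grip z [433.532 309.861 147.742]
grip z [444.047 257.992 114.835]
grip z [451.635 220.556  75.221]
```

Emit:
move_arm(steps="-0.06 0.09 0.6 -0.082 -0.021 -0.021 2;-0.02 -0.43 0.96 -0.197 -0.049 -0.049 2;-0.02 -1.04 1.58 -0.346 -0.086 -0.086 2;-0.09 -1.59 2.4 -0.494 -0.124 -0.124 2;-0.23 -2.04 3.4 -0.642 -0.161 -0.161 2")

```text
t: 14.62
eef_pos: [429.6, 306.3, 130.4]
tool_rot: [-3.071, -0.259, -2.72]
contact_force: [-1.5, -0.0, -4.4]
width: 21.9
gripper_force: 110.3
```

Emit:
move_arm(steps="0.06 -0.98 0.73 -0.148 -0.037 -0.037 2;0.08 -1.95 1.65 -0.296 -0.074 -0.074 2;0.09 -2.91 2.55 -0.444 -0.111 -0.111 2;0.08 -3.82 3.51 -0.592 -0.148 -0.148 2;0.02 -4.56 4.5 -0.724 -0.181 -0.181 2")

```text
t: 15.25
eef_pos: [439.5, 256.4, 89.8]
tool_rot: [2.469, -0.039, -2.605]
contact_force: [0.7, -0.1, -2.8]
width: 22.2
gripper_force: 105.7
```

Emit:
move_arm(steps="0.24 -1.29 0.33 -0.148 -0.037 -0.037 2;0.47 -2.12 0.25 -0.296 -0.074 -0.074 2;0.64 -3.05 0.49 -0.444 -0.111 -0.111 2;0.76 -3.75 0.73 -0.576 -0.144 -0.144 2;0.8 -4.05 0.85 -0.642 -0.161 -0.161 2")

```text
t: 15.88
eef_pos: [444.9, 229.1, 56.6]
tool_rot: [1.819, 0.175, -2.651]
contact_force: [0.3, 0.2, -3.0]
width: 22.2
gripper_force: 105.8
```

Emit:
move_arm(steps="0 0 0 0 0 0 2;0 0 0 0 0 0 2;0 0 0 0 0 0 2")

```text
t: 16.25
eef_pos: [445.3, 230.7, 58.9]
tool_rot: [1.825, 0.18, -2.648]
contact_force: [0.3, 0.3, -1.4]
width: 22.0
gripper_force: 105.8
```

```bash
python3 chk.py; python3 - <<'E'
from rig import r
import cv2,numpy as np
a=r.camera("top")["color"][150:290,120:300,::-1];b=r.camera("scene")["color"][200:340,350:530,::-1]
cv2.imwrite("pics/k1.png",np.hstack([cv2.resize(x,(400,311),interpolation=cv2.INTER_CUBIC) for x in(a,b)]))
E
```

```text
16.25 [-0.048  0.776 -0.172  1.7    1.021 -1.327] [445.29  230.741  58.922] [ 1.825  0.18  -2.648] 21.95561608373977
[578.031 297.306  99.245   2.129  -0.003   0.202] [ 0.337  0.322 -1.443]
top pred px board [170.258 213.383] [([252.1, 178.9], 468, [242, 166, 21, 26]), ([351.1, 180.1], 458, [339, 167, 25, 28]), ([192.3, 216.5], 1576, [171, 188, 42, 55]), ([24.5, 218.6], 1070, [0, 190, 45, 49]), ([350.8, 239.0], 311, [340, 227, 24, 23]), ([482.4, 270.5], 855, [461, 250, 43, 42]), ([635.1, 319.0], 983, [628, 263, 12, 144]), ([492.4, 364.7], 4837, [443, 317, 98, 97])]
scene pred px board [453.436 265.982] [([575.1, 188.6], 756, [554, 167, 53, 47]), ([194.6, 202.8], 2041, [160, 178, 73, 53]), ([185.9, 255.9], 645, [168, 242, 37, 30]), ([292.5, 258.9], 320, [283, 250, 20, 20]), ([593.1, 284.2], 1225, [574, 255, 50, 50]), ([447.1, 286.5], 1732, [419, 262, 59, 47]), ([291.5, 321.1], 476, [280, 308, 25, 28]), ([605.7, 361.0], 2000, [581, 326, 59, 60])]
```

View pics/k1.png

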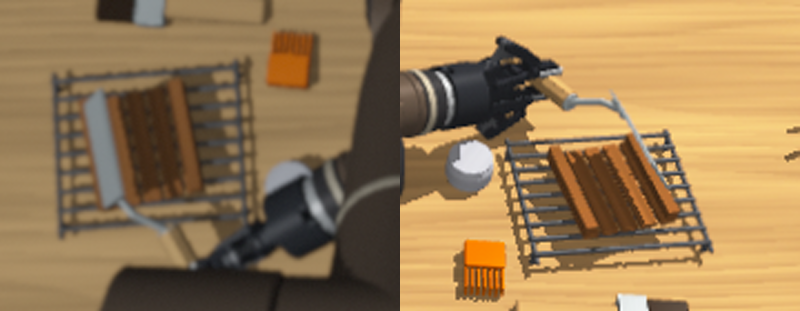

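The board lies flat on the rack, runners up and well inside it (top crop: board x 85–203, rack 55–250). Next I'll withdraw the turner and lay it down.

```bash
python3 - <<'E'
from rows import *
A=[578,297.3,99.2,.2,0,2.129];B=[560,290,165,.2,0,2.129];D=[500,150,170,.1,0,0];E_=[540,12,60,-.15,0,0]
a=line(A,B,[.2,.5,.8,1,1]);b=line(B,D,np.arange(1,16)/15);e=line(D,E_,np.arange(1,11)/10)
L=a+b+e
rows([L[i:i+5] for i in range(0,30,5)],s["joint_pos"],cur(s))
E
```

```text
16.45 [-0.048  0.778 -0.173  1.7    1.021 -1.328] [445.115 230.712  58.466] [ 1.824  0.179 -2.649] 22.488919115646482
--
[ 0.127  1.409 -0.298  0.001 -0.001  0.002] ik 0.000 dq 0.02
[ 0.345  3.405 -0.75   0.001 -0.001  0.002] ik 0.000 dq 0.03
[ 0.564  5.401 -1.201  0.001 -0.001  0.002] ik 0.000 dq 0.03
[ 0.709  6.732 -1.502  0.001 -0.001  0.002] ik 0.000 dq 0.02
[ 0.709  6.732 -1.502  0.001 -0.001  0.002] ik 0.000 dq 0.00
--
[ 0.82   0.492 -1.2    0.135  0.027  0.036] ik 0.000 dq 0.21
[ 1.608  1.068 -2.332  0.269  0.055  0.072] ik 0.000 dq 0.17
[ 2.362  1.716 -3.386  0.404  0.083  0.109] ik 0.000 dq 0.15
[ 3.08   2.423 -4.351  0.538  0.111  0.147] ik 0.000 dq 0.13
[ 3.762  3.175 -5.221  0.671  0.139  0.186] ik 0.000 dq 0.12
--
[ 0.85   0.036 -0.947  0.133  0.03   0.039] ik 0.000 dq 0.11
[ 1.66   0.154 -1.828  0.266  0.061  0.079] ik 0.000 dq 0.12
[ 2.429  0.343 -2.632  0.399  0.092  0.119] ik 0.000 dq 0.12
[ 3.156  0.589 -3.35   0.531  0.124  0.159] ik 0.000 dq 0.12
[ 3.84   0.879 -3.974  0.663  0.157  0.199] ik 0.000 dq 0.12
--
[ 0.738 -0.167 -0.463  0.132  0.034  0.04 ] ik 0.000 dq
[... 209 characters left out ...]
2  0.658  0.18   0.197] ik 0.000 dq 0.13
--
[-0.585 -0.067  1.424 -0.008  0.017  0.017] ik 0.000 dq 0.03
[-1.178 -0.135  2.845 -0.017  0.033  0.033] ik 0.000 dq 0.03
[-1.78  -0.205  4.264 -0.025  0.05   0.05 ] ik 0.000 dq 0.03
[-2.391 -0.277  5.681 -0.033  0.067  0.067] ik 0.000 dq 0.03
[-3.01  -0.351  7.096 -0.042  0.083  0.083] ik 0.000 dq 0.03
--
[-0.749 -0.077  1.352 -0.008  0.017  0.017] ik 0.000 dq 0.03
[-1.507 -0.156  2.702 -0.017  0.033  0.033] ik 0.000 dq 0.03
[-2.273 -0.236  4.049 -0.025  0.05   0.05 ] ik 0.000 dq 0.03
[-3.047 -0.318  5.394 -0.033  0.067  0.067] ik 0.000 dq 0.03
[-3.83  -0.403  6.737 -0.042  0.083  0.083] ik 0.000 dq 0.03
[ 0.411  0.44  -0.189  1.654 -0.493  0.606]
```

Emit:
move_arm(steps="0.13 1.41 -0.3 0 0 0 2;0.35 3.4 -0.75 0 0 0 2;0.56 5.4 -1.2 0 0 0 2;0.71 6.73 -1.5 0 0 0 2;0.71 6.73 -1.5 0 0 0 2")

```text
t: 17.08
eef_pos: [427.3, 223.2, 125.4]
tool_rot: [1.824, 0.179, -2.65]
contact_force: [1.3, 0.7, -2.6]
width: 22.2
gripper_force: 105.9
```

Emit:
move_arm(steps="0.82 0.49 -1.2 0.135 0.027 0.036 2;1.61 1.07 -2.33 0.269 0.055 0.072 2;2.36 1.72 -3.39 0.404 0.083 0.109 2;3.08 2.42 -4.35 0.538 0.111 0.147 2;3.76 3.18 -5.22 0.671 0.139 0.186 2")

```text
t: 17.7
eef_pos: [407.7, 164.0, 160.8]
tool_rot: [2.502, -0.051, -2.639]
contact_force: [-0.2, 0.5, -2.0]
width: 22.2
gripper_force: 105.7
```

Emit:
move_arm(steps="0.85 0.04 -0.95 0.133 0.03 0.039 2;1.66 0.15 -1.83 0.266 0.061 0.079 2;2.43 0.34 -2.63 0.399 0.092 0.119 2;3.16 0.59 -3.35 0.531 0.124 0.159 2;3.84 0.88 -3.97 0.663 0.157 0.199 2")

```text
t: 18.32
eef_pos: [383.6, 132.2, 199.9]
tool_rot: [-3.094, -0.256, -2.781]
contact_force: [-0.5, -0.1, -2.5]
width: 21.9
gripper_force: 105.6
```

Emit:
move_arm(steps="0.74 -0.17 -0.46 0.132 0.034 0.04 2;1.43 -0.25 -0.86 0.264 0.069 0.08 2;2.08 -0.27 -1.19 0.395 0.105 0.119 2;2.68 -0.23 -1.43 0.527 0.142 0.158 2;3.23 -0.15 -1.57 0.658 0.18 0.197 2")

```text
t: 18.95
eef_pos: [358.4, 122.5, 222.9]
tool_rot: [-2.356, -0.34, -3.04]
contact_force: [0.5, -0.5, -2.3]
width: 22.1
gripper_force: 105.7
```

Emit:
move_arm(steps="-0.59 -0.07 1.42 -0.008 0.017 0.017 2;-1.18 -0.13 2.85 -0.017 0.033 0.033 2;-1.78 -0.2 4.26 -0.025 0.05 0.05 2;-2.39 -0.28 5.68 -0.033 0.067 0.067 2;-3.01 -0.35 7.1 -0.042 0.083 0.083 2")

```text
t: 19.58
eef_pos: [376.8, 69.8, 167.3]
tool_rot: [-2.361, -0.34, 3.117]
contact_force: [0.7, -0.3, -2.9]
width: 22.0
gripper_force: 105.7
```

Emit:
move_arm(steps="-0.75 -0.08 1.35 -0.008 0.017 0.017 2;-1.51 -0.16 2.7 -0.017 0.033 0.033 2;-2.27 -0.24 4.05 -0.025 0.05 0.05 2;-3.05 -0.32 5.39 -0.033 0.067 0.067 2;-3.83 -0.4 6.74 -0.042 0.083 0.083 2")

```text
t: 20.2
eef_pos: [396.7, 19.5, 111.8]
tool_rot: [-2.36, -0.341, 2.993]
contact_force: [-0.2, 0.5, -2.8]
width: 22.0
gripper_force: 105.7
```

```bash
python3 chk.py; python3 - <<'E'
from go import *
# has the grip slipped? blade corners now, from grey mask in the top view
T=cur(s)@np.linalg.inv(g);c=r.camera("top")
print(proj(c,[(T@[x,y,3,1])[:3] for x,y in((55,31),(55,-31),(-55,-31),(-55,31))]).tolist())
k=c["color"].astype(int);pt=proj(c,(T@[0,0,3,1])[:3])[0].astype(int)
m=np.zeros(k.shape[:2],np.uint8);x,y=pt;sl=(slice(y-40,y+40),slice(x-40,x+40))
m[sl]=((k[:,:,2]>=k[:,:,0]-8)&(k.sum(2)>150))[sl]
m=cv2.morphologyEx(m,cv2.MORPH_OPEN,np.ones((9,9)))
n=max(cv2.findContours(m,0,2)[0],key=cv2.contourArea);print(cv2.boxPoints(cv2.minAreaRect(n)).tolist(),cv2.contourArea(n))
seq(turner(540,12,12,-.15),turner(540,12,-1,-.15))
E
```

```text
20.2 [ 0.408  0.44  -0.191  1.648 -0.492  0.601] [396.701  19.514 111.81 ] [-2.36  -0.341  2.993] 21.991304932721953
[540.57   11.584  57.812   0.004   0.001  -0.15 ] [-0.22   0.539 -2.817]
top pred px board [295.628 230.12 ] [([252.0, 179.0], 461, [242, 166, 21, 26]), ([351.2, 179.9], 476, [338, 166, 27, 29]), ([198.1, 210.3], 823, [178, 189, 35, 49]), ([24.4, 218.6], 1073, [0, 190, 45, 49]), ([350.8, 239.9], 279, [341, 228, 23, 22]), ([482.4, 270.2], 846, [461, 250, 43, 42]), ([635.2, 316.8], 964, [628, 264, 12, 137]), ([492.5, 364.7], 4833, [444, 317, 97, 97])]
scene pred px board [338.985 262.212] [([575.0, 188.9], 734, [555, 167, 51, 47]), ([194.6, 202.9], 2038, [160, 178, 73, 53]), ([185.9, 256.0], 642, [168, 242, 37, 30]), ([293.3, 259.3], 349, [283, 250, 21, 20]), ([593.1, 284.4], 1215, [574, 259, 50, 46]), ([447.5, 286.1], 1779, [419, 262, 59, 47]), ([293.6, 323.1], 307, [280, 308, 25, 28]), ([605.7, 361.0], 1995, [581, 326, 59, 60])]
20.3 [ 0.407  0.441 -0.192  1.648 -0.492  0.601] [396.378  19.006 111.46 ] [-2.359 -0.342  2.992] 22.235407984677014
[[285.6613183160571, 208.41147034278816], [312.37453713183976, 211.9796547090936], [305.78943342608477, 259.37757479218766], [278.8249574336094, 255.7105556087655]]
[[280.08197021484375, 256.098388671875], [284.3770751953125, 208.8524932861328], [311.42626953125, 211.3115234375], [307.13116455078125, 258.55743408203125]] 1153.0
turner now [540.172  10.911  57.287   0.003   0.002  -0.151] F [-0.164 -0.306 -1.419]
[-1.487  3.112  2.974  0.003 -0.001  0.002] ik 0.0 [ 0.411  0.483 -0.24   1.56  -0.493  0.606]
[-0.434  0.867  0.867 -0.     0.    -0.   ] ik 0.0 [ 0.411  0.497 -0.252  1.535 -0.493  0.606]
```

Emit:
move_arm(steps="-0.5 1 1 0.003 0 0.002 2;-1 2.1 2 0.003 0 0.002 2;-1.5 3.1 3 0.003 0 0.002 2;-1.68 3.5 3.35 0.003 0 0.002 2;-1.68 3.5 3.35 0.003 0 0.002 2")

```text
t: 20.98
eef_pos: [396.0, 21.4, 61.0]
tool_rot: [-2.356, -0.34, 2.993]
contact_force: [0.2, -0.2, -1.6]
width: 22.3
gripper_force: 105.7
```

```bash
python3 - <<'E'
from go import *
seq(turner(540,12,-.5,-.15))
E
```

```text
20.975 [ 0.414  0.489 -0.244  1.552 -0.492  0.607] [396.019  21.441  61.007] [-2.356 -0.34   2.993] 22.33005641777183
turner now [539.904  13.52    7.052  -0.      0.     -0.148] F [ 0.189 -0.206 -1.572]
[-0.28   0.409  0.586 -0.001  0.001  0.001] ik 0.0 [ 0.411  0.496 -0.251  1.536 -0.493  0.606]
```

Emit:
move_arm(steps="-0.1 0.2 0.2 0 0 0 2;-0.2 0.4 0.4 0 0 0 2;-0.24 0.47 0.47 0 0 0 2;-0.25 0.5 0.5 0 0 0 2;-0.25 0.5 0.5 0 0 0 2")

```text
t: 21.6
eef_pos: [396.1, 21.3, 54.1]
tool_rot: [-2.356, -0.339, 2.993]
contact_force: [-1.6, -0.7, -0.2]
width: 22.1
gripper_force: 105.8
```

```bash
python3 - <<'E'
from go import *
seq(turner(540,12,-.5,-.15))
E
```

```text
21.6 [ 0.414  0.495 -0.25   1.538 -0.492  0.607] [396.149  21.327  54.059] [-2.356 -0.339  2.993] 22.069130880834177
turner now [540.085  13.344   0.247   0.     -0.001  -0.149] F [-1.646 -0.699 -0.247]
[-0.034 -0.044  0.12  -0.     0.001  0.   ] ik 0.0 [ 0.411  0.496 -0.251  1.536 -0.493  0.606]
```

Emit:
move_arm(steps="-0.03 0.05 0.05 0 0 0 2;-0.03 0.05 0.05 0 0 0 2", force=40)

```text
t: 21.85
eef_pos: [396.1, 21.2, 53.5]
tool_rot: [-2.356, -0.34, 2.993]
contact_force: [-1.6, -1.0, 4.2]
width: 22.0
gripper_force: 106.1
```

Emit:
move_arm(steps="0 0 0 0 0 0 2.6;0 0 0 0 0 0 4;0 0 0 0 0 0 6;0 0 0 0 0 0 8.5;0 0 0 0 0 0 8.5", force=20)

```text
t: 22.48
eef_pos: [396.3, 21.4, 53.0]
tool_rot: [-2.357, -0.339, 2.993]
contact_force: [-0.2, 0.5, 0.2]
width: 84.8
gripper_force: 0.0
```

Emit:
move_arm(steps="0 0 0 0 0 0 8.5;0 0 -1.5 0 0 0 8.5;0 0 -4 0 0 0 8.5;0 0 -8 0 0 0 8.5;0 0 -13 0 0 0 8.5")

```text
t: 23.1
eef_pos: [440.4, 108.7, 141.2]
tool_rot: [-2.356, -0.34, 2.993]
contact_force: [1.3, 1.1, -0.5]
width: 85.0
gripper_force: 0.0
```

Emit:
move_arm(steps="0 0 -4 0 0 0 8.5;0 0 -8 0 0 0 8.5;0 0 -8 0 0 0 8.5;0 0 -8 0 0 0 8.5")

```text
t: 23.6
eef_pos: [467.1, 161.1, 192.8]
tool_rot: [-2.356, -0.34, 2.993]
contact_force: [-0.0, -0.3, -0.4]
width: 84.9
gripper_force: 0.0
```

```bash
python3 - <<'E'
from go import *
print(s["contact_force"],s["width"])
c=r.camera("top");S=r.camera("scene");k=c["color"].astype(int)
def blob(m,x,y,h):
    z=np.zeros(m.shape,np.uint8);sl=(slice(y-h,y+h),slice(x-h,x+h));z[sl]=m[sl]
    z=cv2.morphologyEx(z,cv2.MORPH_OPEN,np.ones((5,5)));n=max(cv2.findContours(z,0,2)[0],key=cv2.contourArea)
    return cv2.boxPoints(cv2.minAreaRect(n))
b=blob((k[:,:,2]>=k[:,:,0]-8)&(k.sum(2)>150),296,238,40);print("blade",plane(c,b,3)[:,:2].tolist(), "nominal", (540,12.5))
# board: brown, in scene; and top
def br(k): k=k.astype(float);return ((k[:,:,0]/(k[:,:,2]+1)>2)&(k[:,:,0]/(k[:,:,1]+1)>1.45)&(k[:,:,0]<215))
m=cv2.morphologyEx(br(c["color"]).astype(np.uint8),cv2.MORPH_CLOSE,np.ones((7,7)))
b=blob(m,192,216,40);print("board top z46",plane(c,b,46)[:,:2].round().tolist())
m=cv2.morphologyEx(br(S["color"]).astype(np.uint8),cv2.MORPH_CLOSE,np.ones((5,5)))
b=blob(m,447,286,40);print("board scene px",b.tolist(),plane(S,b,40)[:,:2].round().tolist())
# bystander drift vs first pictures
d=pickle.load(open("cam0.pkl","rb"))["top"]["color"].astype(int);df=np.abs(d-k).sum(2)
for n,x,y in(("bottle",350,235),("tin",250,233),("combA",251,177),("combB",349,178),("clipper",290,131),("mirror",413,136),("brush",200,151)):print(n,df[y-12:y+12,x-12:x+12].mean().round(1))
E
```

```text
23.6 [ 0.563  0.646  0.315  2.005 -0.392  0.728] [467.099 161.059 192.768] [-2.356 -0.34   2.993] 84.85480314701759
[-0.032 -0.345 -0.401] 84.85480314701759
blade [[490.603782406035, 51.7419304082142], [599.7622465091888, 35.734764451160615], [590.283401760248, -24.45094904385138], [481.36456757792394, -7.918187446740248]] nominal (540, 12.5)
board top z46 [[635.0, 339.0], [655.0, 231.0], [548.0, 209.0], [528.0, 316.0]]
board scene px [[415.65386962890625, 266.2692565917969], [466.8077392578125, 256.0384826660156], [475.34619140625, 298.7308044433594], [424.19232177734375, 308.9615783691406]] [[540.0, 211.0], [507.0, 354.0], [648.0, 342.0], [676.0, 211.0]]
bottle 33.8
tin 69.6
combA 63.9
combB 32.1
clipper 44.7
mirror 51.1
brush 42.2
```

```bash
python3 -c "
from rig import r
print(r.sign_off())"
```

```text
the job is handed in; nothing more can be done
None
```

I flipped the board onto the rack, oiled side down with runners up and well inside the rack's edges. The turner lies flat on the bench, clear of the rack, and the job was handed in at about 24 s. The bystanders were never knowingly touched, though my final image comparison couldn't separate movement from shadows, and I have no verdict back from the judge.

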